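# Hook and level the battery hold-down bar

### The job

Fit the steel hold-down bar on the battery: tilt it so that its long eye goes past the wide head of the T-stud on the tray's bracket, then level it so that the hole at its other end drops right down over the threaded stud and the bar lies flat on the battery, and let go. Do it by feel and gently, since the T-stud may be clamped anywhere in its slot: do not force the bar or lean on the tray, never let the bar touch the battery's terminals, and leave everything else on the bench where it is.

Things in the scene. Friction and masses are not known exactly. Their poses are not given: they have to be found in the camera images.
- tray: Dark steel battery tray, 132 x 176 mm, bolted to the bench, with a 12 V battery in it (98 mm along x, 151 mm along y, flat black top 100 mm above the bench). Origin: tray centre on the bench, z up, +x points from the T-stud's bracket across the battery to the threaded stud's bracket; both brackets are 50 mm wide in y, at y = 0.
- slot (a point): Middle of the T-stud's adjusting slot, on the -x bracket's shelf: tray x = -75 mm, y = 0, 76 mm above the bench (shelf spans tray x -114 to -54 mm). The T-stud is clamped firmly, square to the tray, at y = 0 but anywhere within 10 mm of this point along x; its true place is not measured, so feel for its neck or look. Its axes are the tray's.
- head (a point): Nominal middle of the underside of the T-stud's head, if the stud stood mid-slot: tray x = -75 mm, 110 mm above the bench. Round upright neck 8 mm in diameter (17 mm nut on the lowest 9 mm); flat bar-shaped head 48 mm long along tray x, 14 mm wide, 6 mm thick (top at 116 mm), centred on the neck. Really up to 10 mm off along x, with the stud.
- thread (a point): Axis of the upright threaded stud (8 mm diameter, tapered tip 117 mm above the bench) on the tray's +x bracket, at the height of the battery top: tray x = 75 mm, y = 0, 100 mm above the bench. Below it the bracket's shelf is at 90 mm with a 20 mm wide lock nut up to 97 mm.
- bar: Loose steel hold-down bar, about 0.24 kg: plate 196 x 36 mm, 5 mm thick, with two upright flanges (x -45 to 45 mm, 20 mm high, 32 mm over their outer faces: grip across them). Origin: underside, midway between eye and hole; x towards the round hole, z up with flanges up, as at start and end. Plate spans x -102 to 94 mm. Only this one has the long eye.
- eye (a point): Centre of the bar's oblong eye, on the underside, bar x = -75 mm: 33 mm along the bar (x -91.5 to -58.5), 20 mm wide, 10.5 mm cross-piece beyond. Too short to pass the head level: tilt the bar 35 to 40 deg, hole end high, lower the cross-piece past the head's -x end, close under the head and up to the neck; then the eye's other side clears the head's +x end by 2 to 3 mm as the hole end comes down.
- hole (a point): Centre of the round 13 mm hole at the bar's other end, on the plate's underside, bar x = 75 mm.
- terminal_l: Brass terminal on the battery top at tray y = +60 mm; must not be touched by the bar. Origin on the battery top.
- terminal_r: Brass terminal on the battery top at tray y = -60 mm; must not be touched by the bar. Origin on the battery top.
- strap: Loose plain steel strap, 170 x 32 mm, flanged like the bar but with two small round holes and no long eye; not needed, leave it. Origin: centre of underside.
- spray: Spray can, 52 mm diameter, about 190 mm tall, leave it. Origin: centre of underside.
- jar: Glass jar, 64 mm diameter, 85 mm tall, leave it. Origin: centre of underside.
- wrench: Steel wrench, 170 mm long, lying, leave it. Origin under its middle.
- brush: Brush lying on the bench, leave it. Origin under its middle.
- wingnut: Steel wing nut, 34 mm across, 20 mm high, leave it. Origin: centre of underside.
- socket: Steel socket, 24 mm diameter, 34 mm high, standing, leave it. Origin: centre of underside.

How it is judged:
By the outcome, as a careful person would: the job done as asked, in the order asked, and still so for the second after the job is handed in, with the robot touching nothing.
It also fails if it takes over 64 s, if anything falls off the work surface, if the arm or the gripper's body presses on something with over 40 N, if the wrist force passes 120 N, or if a joint passes its speed limit or range.

### The arm

A 6-joint arm with a two-finger parallel gripper is mounted at the origin on the work surface. World frame = base frame: x ahead of the robot, y to its left, z up, the work surface at z = 0. Lengths are in m, angles in rad, forces in N, time in s.
With the tool pointing down it reaches from about 0.35 to 0.775 m from the base axis. Payload 7.3 kg.
Tool frame: the origin (TCP) lies midway between the tips of the shut fingers; the grasp point (between the pads) lies 19 mm behind it (robot.tcp_to_grasp is the distance from the TCP to the grasp point, in m); x points along the fingers, z is the direction in which the jaws open and shut, and the axes are right-handed (so a half turn about x gives the same grasp; the last joint's range is limited). The gripper opens to 92 mm and grips with 3 to 60 N. Pads are 19 mm wide; open, the fingers measure 130 mm over their backs; the gripper's body (75 mm by 190 mm) begins 47 mm behind the grasp point.
Start: joints at [-1.447, 0.342, 1.524, -0, 1.275, -0.146], TCP at [0.14, -0.506, 0.227] pointing down, gripper open.
Joint ranges: [-2.53, 2.53], [-0.77, 2.02], [0.04, 2.7], [-1, 4.14], [0.28, 2.66], [-3.11, 3.11]. Speed limits (rad/s): [2.57, 2.57, 3.14, 3.14, 3.14, 3.14].

### API

Orientations are given as [roll, pitch, yaw] about the fixed x, y, z axes, in that order (R = Rz(yaw) Ry(pitch) Rx(roll)).
In Python, from cell import robot gives the robot as it stands.
- The arm moves only by the tool move_arm, never from a script. Its argument "deltas" is a list of rows, each an object with "dp": the shift along the tool's x, y, z in m, a list of three; "turn": the turn, a rotation vector about the tool's x, y, z in degrees, a list of three. A call has 1 to 10 rows; each row is the pose to reach, as a shift and turn from the pose commanded when the call began, along the tool's axes at that moment; what a row does not reach only later rows make up. A row lasts 1/10 s, in which the tool goes at most 50 mm and 8.59 degrees, less where a joint would pass 70% of its speed; a pose out of reach is approached as far as the arm can. A call with a gripper value outside its range is refused whole. "hand" is the finger opening in m, from 0 to 0.0918, set as the call begins (left out, the last holds). The fingers move at their own pace and stop on an object; "squeeze" is the grip in N (left out, the last holds). Time passes only in rows, so rows that repeat a pose let the fingers close. It gives the time, the measured TCP pose, the force and the opening at its end, in the units of the state.
- robot.observe(): the state, without advancing time (a new reading comes with each control period).
- robot.read_camera(name): name is "side" or "top"; returns (picture, depth): 420x560x3 uint8, red, green, blue; 420x560 float32, m along the optical axis (not along the pixel's ray), 0 where there is no reading.
- robot.camera_info(name): a dict with "fx", "fy", "cx", "cy" (pixels), "R" (3x3) and "t" (3): a world point X has camera coordinates R X + t. Camera axes: x right, y down, z forward; pixel columns grow to the right and rows downward; lengths in m; the calibration is good to about 2 mm. A picture is of the moment at which its call begins. camera_info takes no time and is no camera call.
- robot.hand_in(): hands the job in, once; it reports no verdict.
The state is a dict: "time": time; "qpos": joint angles; "qvel": joint speeds; "joint_efforts": joint torques, N m; "tool_pos": TCP position; "tool_rot": TCP orientation; "contact_force": force on the tool from outside, world axes, zero at the start; "torque": the same for the moment, N m; "opening": finger opening in m.
Only numpy, scipy, OpenCV 4.12 (cv2) and the standard library are available. Lean on these libraries where they do the work, as an engineer would, in place of code of your own. Each camera call takes 0.05 s, during which the arm holds its last target.

## Working session

There is one attempt and no reset: what is moved stays moved. The work goes in short steps, Python scripts to look and compute and a tool call to move; the robot and the scene stay as the last step left them, time stands still between calls to the robot, and variables do not carry over. Pictures are saved under pics/ and viewed, and the job is handed in when it is done.

Besides the shell and the picture viewer there is one more tool, called after ">>>" by a JSON object that holds its "api" and its "payload". move_arm: Moves the arm, as the interface text tells. Its arguments: {"type":"object","properties":{"deltas":{"type":"array"},"hand":{"type":"number"},"squeeze":{"type":"number"}},"required":["deltas"]}

```bash
ls; mkdir -p pics
python3 - <<'E'
from cell import robot
import cv2,numpy as np
for n in("side","top"):
    im,d=robot.read_camera(n); cv2.imwrite(f"pics/{n}0.png",im[:,:,::-1]); np.savez(f"{n}0.npz",im=im,d=d)
    print(n,robot.camera_info(n))
print(robot.observe())
E
```

```text
pics
side {'fx': 498.7270980887031, 'fy': 498.7270980887031, 'cx': 277.5513786093803, 'cy': 215.21233078565584, 'R': array([[ 0.97178074, -0.23550647, -0.01337494],
       [-0.14224327, -0.53982581, -0.82967159],
       [ 0.18817289,  0.80816137, -0.55809153]]), 't': array([-0.52003431,  0.17989473,  1.08251516])}
top {'fx': 427.4149067110985, 'fy': 427.4149067110985, 'cx': 287.48587620396665, 'cy': 214.84007239898017, 'R': array([[ 0.01087385, -0.99982869,  0.01497844],
       [-0.9826143 , -0.01346067, -0.18517004],
       [ 0.18533994, -0.01270452, -0.98259234]]), 't': array([0.01791693, 0.52496594, 1.04928522])}
{'time': 0.1, 'qpos': array([-1.44700147e+00,  3.42630492e-01,  1.52491193e+00, -2.48753410e-06,
        1.27540185e+00, -1.46028701e-01]), 'qvel': array([-0.00086415, -0.00251576, -0.00151258, -0.00039201, -0.00086383,
        0.00012416]), 'joint_efforts': array([ 3.31514180e-03, -4.32002699e+01, -2.44694406e+01,  7.20115146e-02,
        5.26158081e-02, -5.59295825e-05]), 'tool_pos': array([ 0.13990602, -0.50564189,  0.22612951]), 'tool_rot': array([2.99732393, 1.56944471, 1.69635189]), 'contact_force': array([-0.03465574,  0.32058615, -0.40005372]), 'torque': array([ 0.01778187, -0.02338976, -0.01547916]), 'opening': 0.09210007408777268}
```

View pics/side0.png

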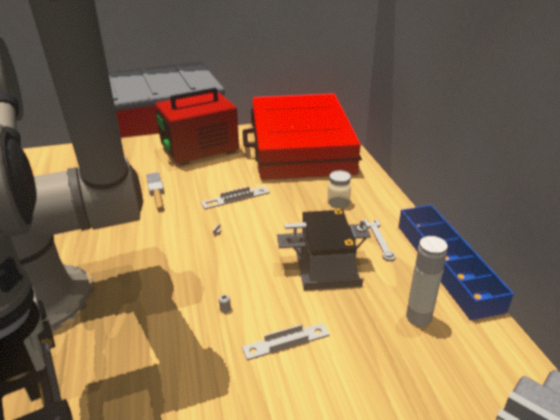

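View pics/top0.png

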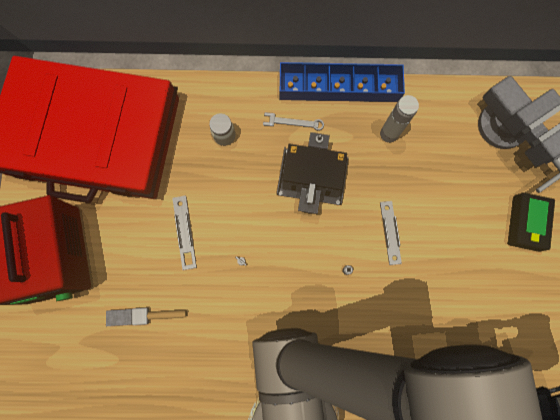

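The top view shows two plates. The one at left, around (183,232), seems to have an oblong eye at its near end. The one at right, around (390,232), has round holes. The tray is at (313,173), with the T-stud on its near bracket at (311,193) and the threaded stud at (319,140). I'll zoom in on these.

Run:
```python
import cv2,numpy as np
t=cv2.imread("pics/top0.png"); s=cv2.imread("pics/side0.png")
r=lambda im,x0,x1,y0,y1,w,h:cv2.resize(im[y0:y1,x0:x1],(w,h),interpolation=cv2.INTER_CUBIC)
a=r(t,160,210,185,285,300,600); b=r(t,265,365,125,225,500,600)[:, :]
cv2.imwrite("pics/z1.png",np.hstack([a,b]))
cv2.imwrite("pics/z2.png",np.hstack([r(s,195,280,175,220,400,212)]))
cv2.imwrite("pics/z3.png",r(s,270,380,200,290,733,600))
```

```text
(no output)
```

View pics/z1.png

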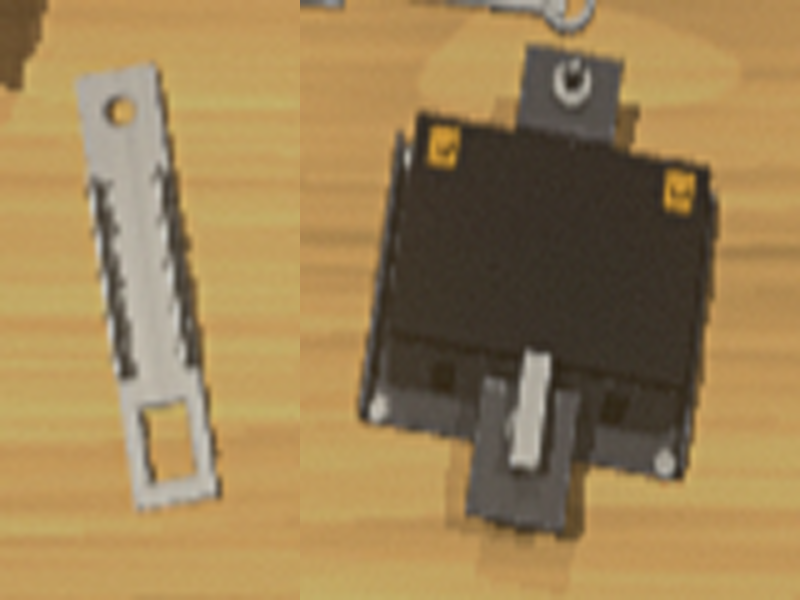

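View pics/z3.png

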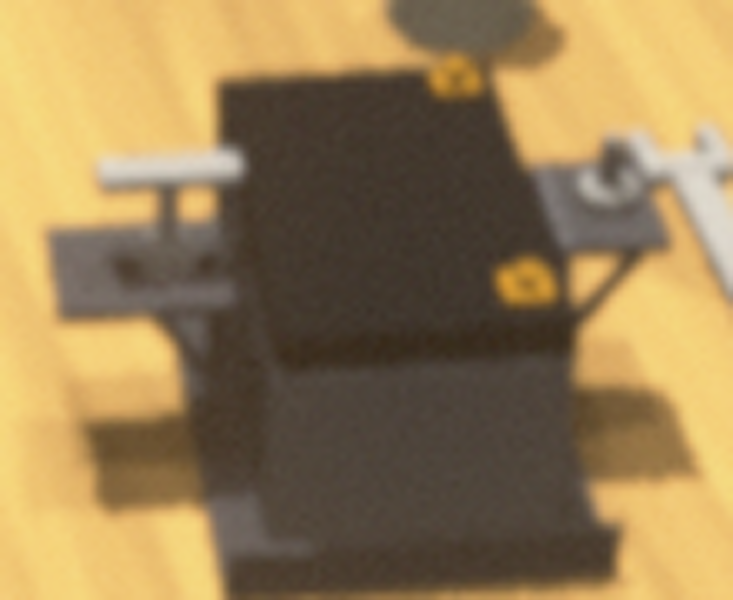

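The eye bar is confirmed at left: its oblong eye is at the near end and its hole at the far end. The T-head is a light bar around (311,193). The threaded stud tip is around (319,138). Next I'll measure them.

```bash
cat > h.py <<'E'
import numpy as np,cv2
from cell import robot
def ray(n,uv,z):
    c=robot.camera_info(n);R,t=c["R"],c["t"];uv=np.atleast_2d(uv).astype(float)
    d=np.c_[(uv[:,0]-c["cx"])/c["fx"],(uv[:,1]-c["cy"])/c["fy"],np.ones(len(uv))]@R
    o=-R.T@t
    return o+d*((z-o[2])/d[:,2])[:,None]
def proj(n,X):
    c=robot.camera_info(n);p=np.atleast_2d(X)@c["R"].T+c["t"]
    return np.c_[c["fx"]*p[:,0]/p[:,2]+c["cx"],c["fy"]*p[:,1]/p[:,2]+c["cy"]]
def cloud(n,d):
    c=robot.camera_info(n);v,u=np.mgrid[0:420,0:560]
    p=np.stack([(u-c["cx"])/c["fx"]*d,(v-c["cy"])/c["fy"]*d,d],-1)
    return (p-c["t"])@c["R"]
E
python3 - <<'E'
from h import *
T=np.load("top0.npz");im=T["im"];d=T["d"];P=cloud("top",d)
hsv=cv2.cvtColor(im,cv2.COLOR_RGB2HSV)
print("bench z",np.median(P[230:250,280:330,2]),"batt z",np.median(P[160:175,295:330,2]))
def big(m):
    n,l,s,c=cv2.connectedComponentsWithStats(m.astype(np.uint8));return l==1+np.argmax(s[1:,4])
def roi(m,x0,x1,y0,y1):
    o=np.zeros_like(m);o[y0:y1,x0:x1]=m[y0:y1,x0:x1];return o
gray=(hsv[...,1]<60)&(hsv[...,2]>110)
# bar
m=big(roi(gray,160,210,185,285))
cs,_=cv2.findContours(m.astype(np.uint8),cv2.RETR_CCOMP,cv2.CHAIN_APPROX_NONE)
for c in cs:
    c=c[:,0]
    if len(c)<8: continue
    X=ray("top",c,0.005)[:,:2].astype(np.float32); r=cv2.minAreaRect(X);print("bar ctr",len(c),np.round(r[0],4),np.round(np.array(r[1])*1000,1),r[2], cv2.minAreaRect(c)[0])
# head
m=big(roi((hsv[...,1]<70)&(hsv[...,2]>140),295,325,175,212))
v,u=np.nonzero(m);X=ray("top",np.c_[u,v],0.116)[:,:2].astype(np.float32);print("head",len(u),cv2.minAreaRect(X),X.mean(0),u.mean(),v.mean())
# battery
m=(P[...,2]>0.09)&(P[...,2]<.108)&(hsv[...,2]<90);m=big(roi(m,265,365,140,200))
m=cv2.morphologyEx(m.astype(np.uint8),cv2.MORPH_CLOSE,np.ones((9,9)))
v,u=np.nonzero(m);X=ray("top",np.c_[u,v],0.1)[:,:2].astype(np.float32);print("batt",len(u),cv2.minAreaRect(X),X.mean(0))
# terminals
m=roi((hsv[...,1]>180)&(hsv[...,2]>150),280,350,140,170)
n,l,s,c=cv2.connectedComponentsWithStats(m.astype(np.uint8))
for i in range(1,n):
    if s[i,4]>5: print("term",s[i],c[i],ray("top",c[i],0.105))
E
```

```text
bench z -0.0003243282665237699 batt z 0.09945868310865016
bar ctr 186 [0.4836 0.2977] [195.6  36.4] 11.316244125366211 (183.8221893310547, 232.3775634765625)
bar ctr 39 [0.4138 0.2838] [38.3 26. ] 11.028759002685547 (187.54998779296875, 258.3499755859375)
bar ctr 16 [0.5613 0.312 ] [15.8 15. ] 46.3395881652832 (180.00001525878906, 203.00003051757812)
head 97 ((0.5675700306892395, -0.030602850019931793), (0.012579777278006077, 0.04612857103347778), 81.47936248779297) [ 0.5673832  -0.03077061] 310.7216494845361 192.83505154639175
batt 2281 ((0.6414919495582581, -0.04167941212654114), (0.15046530961990356, 0.10302038490772247), 81.51944732666016) [ 0.6394458  -0.04141147]
term [291 146   6   6  22] [293.04545455 148.86363636] [[0.6827707  0.01296583 0.105     ]]
term [338 154   6   6  23] [340.30434783 156.2173913 ] [[ 0.66537649 -0.10561602  0.105     ]]
```

```bash
python3 - <<'E'
from h import *
T=np.load("top0.npz");im=T["im"];hsv=cv2.cvtColor(im,cv2.COLOR_RGB2HSV)
print(im[130:146,312:328].mean(-1).astype(int))
for n in("top","side"):
    c=robot.camera_info(n);print(n,"cam at",-c["R"].T@c["t"])
S=np.load("side0.npz")["im"];hs=cv2.cvtColor(S,cv2.COLOR_RGB2HSV)
print(S[218:236,352:376].mean(-1).astype(int))
print(S[218:232,282:312].mean(-1).astype(int))
for yaw in(-8.4,):
    y=np.radians(yaw);ex=np.array([np.cos(y),np.sin(y),0]);ey=np.array([-ex[1],ex[0],0])
    c=np.array([.6415,-.0417,0])
    print("pred thread tip, base z=.097 top:",proj("top",c+.075*ex+[0,0,.117]),proj("top",c+.075*ex+[0,0,.097]),"side",proj("side",c+.075*ex+[0,0,.117]),proj("side",c+.075*ex+[0,0,.097]))
    for s in(-24,24): print("head end top/side",proj("top",c+(-.075+s/1000)*ex+[0,0,.116]),proj("side",c+(-.075+s/1000)*ex+[0,0,.113]))
    print("corners",proj("top",[c+a*ex+b*ey+[0,0,.1] for a,b in((-.049,-.0755),(-.049,.0755),(.049,.0755),(.049,-.0755))]),proj("side",[c+a*ex+b*ey+[0,0,.1] for a,b in((-.049,-.0755),(-.049,.0755),(.049,.0755),(.049,-.0755))]))
E
python3 - <<'E'
import cv2
s=cv2.imread("pics/side0.png");t=cv2.imread("pics/top0.png")
cv2.imwrite("pics/z4.png",cv2.resize(s[215:240,345:385],(800,500),interpolation=cv2.INTER_NEAREST))
cv2.imwrite("pics/z5.png",cv2.resize(t[128:148,304:336],(800,500),interpolation=cv2.INTER_NEAREST))
E
```

```text
[[148 148 147 128 105  82 104 102 112 117 141 147 145 146 143 145]
 [148 149 150 147 140 128 136 133 143 144 148 149 147 147 145 147]
 [115 118 117 121 132 132 151 150 149 149 151 147 147 149 149 149]
 [ 83  87  84  87  95  95 115 118 117 123 137 132 148 149 149 148]
 [ 79  78  80  78  78  80  79  84 101  90  99  96 114 118 119 126]
 [ 82  80  79  80  87 108  95 130 143  76  80  77  80  86  85  90]
 [ 84  80  78  84 132 134  93 125 119  78 108  80  80  82  81  79]
 [ 81  82  78  95 159 127  66  74  65  89 155  88  79  84  82  79]
 [ 81  81  79  95 170 138  57  36  48  88 168  97  78  79  82  80]
 [ 80  81  80  96 168 162  68  53  76 133 169  87  78  81  81  78]
 [ 83  82  79  78 143 170 134 131 135 153 139  82  79  81  81  80]
 [ 82  81  78  72  87 134 158 166 157 125  88  78  81  80  82  79]
 [ 82  80  82  78  70  77 109 112 104  75  71  79  83  83  81  83]
 [ 81  81  81  79  78  71  71  70  64  67  78  79  80  81  81  80]
 [ 83  84  82  84  82  81  78  78  76  77  80  79  80  82  80  84]
 [ 86  85  85  85  85  84  84  82  83  82  82  80  80  81  81  85]]
top cam at [0.32116975 0.03
[... 3495 characters left out ...]
  59  59  59  55]
 [194 193 192 190 189 189 187 188 188 186 173 141 105  93 123 166 180 182
  174 157 117  78  69  64  57  54  56  62  55  59]]
pred thread tip, base z=.097 top: [[319.55245924 135.07584017]] [[318.85512183 137.97332302]] side [[361.30692493 219.4587565 ]] [[360.59165821 226.80208183]]
head end top/side [[309.26013536 202.36109641]] [[283.48869292 225.88210211]]
head end top/side [[312.15277917 183.42683006]] [[305.08269216 224.50794139]]
corners [[341.8888747  189.05737336]
 [281.79031354 179.58212351]
 [287.96439022 142.57140404]
 [347.06401417 151.81200569]] [[310.82980029 250.00549414]
 [301.44209502 210.67582075]
 [342.56873824 208.13824674]
 [356.76671825 246.91858534]]
```

View pics/z4.png

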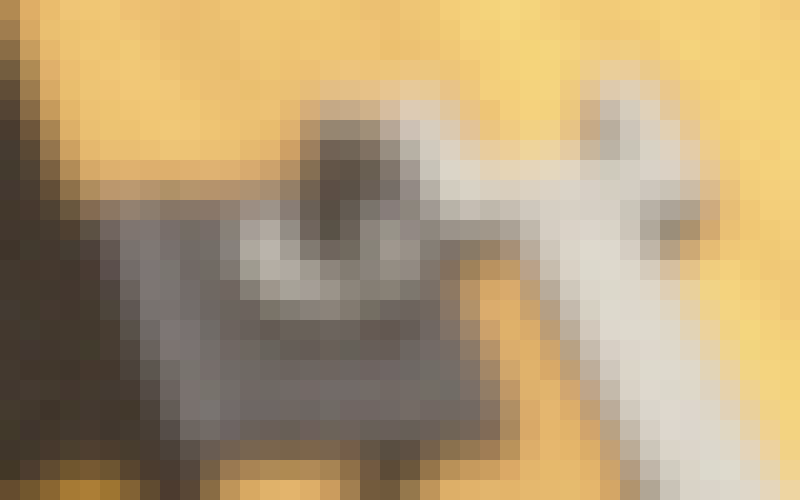

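View pics/z5.png

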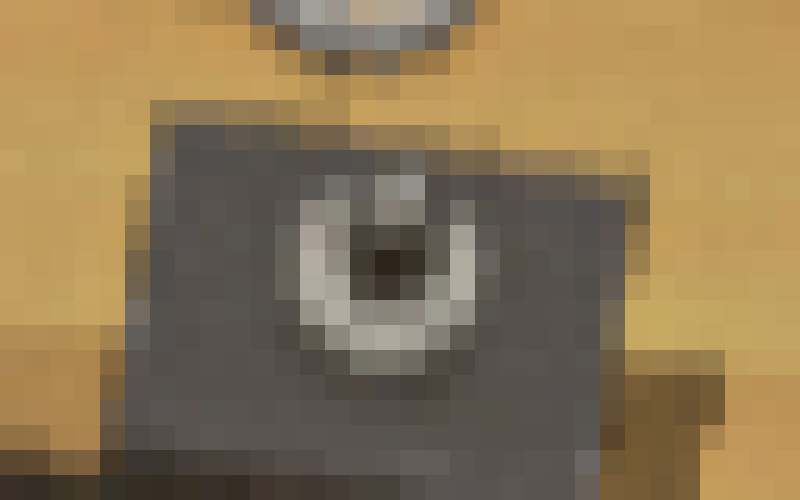

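```bash
cat >> h.py <<'E'
from scipy.spatial.transform import Rotation as Ro
import json
def rot(o): return Ro.from_euler("xyz",o).as_matrix()
def state():
    s=robot.observe();return np.array(s["tool_pos"]),rot(s["tool_rot"]),s
def save(p,R): json.dump([list(map(float,p)),np.array(R).tolist()],open("cmd.json","w"))
def load():
    p,R=json.load(open("cmd.json"));return np.array(p),np.array(R)
def delta(p1,R1,p0=None,R0=None):
    if p0 is None:p0,R0=load()
    return np.round(R0.T@(np.array(p1)-p0),4),np.round(np.degrees(Ro.from_matrix(R0.T@R1).as_rotvec()),2)
def apply(dp,turn): # update commanded pose with what I sent
    p,R=load();p2=p+R@np.array(dp);R2=R@Ro.from_rotvec(np.radians(turn)).as_matrix();save(p2,R2);return p2,R2
# tool orientation holding bar: bar frame Rb (x,y,z cols); tool x=-bar z, tool z = s*bar y
def barR(yaw,tilt): return Ro.from_euler("ZY",[yaw,-tilt],degrees=True).as_matrix()
E
python3 - <<'E'
from h import *
p,R,s=state();save(p,R);print(R.round(3),p)
Rb=barR(11.1,0)
for sg in(1,-1):
    Rt=np.c_[-Rb[:,2],-sg*Rb[:,0]*-1 if 0 else np.cross(sg*Rb[:,1],-Rb[:,2]),sg*Rb[:,1]]
    print(sg,np.linalg.det(Rt),Rt.round(2).tolist(),delta([.4875,.2983,.12],Rt),delta([.45,-.1,.25],R))
E
```

```text
[[-0.     0.964  0.267]
 [ 0.001  0.267 -0.964]
 [-1.     0.    -0.001]] [ 0.13990602 -0.50564189  0.22612951]
1 0.9999999999999997 [[-0.0, -0.98, -0.19], [-0.0, -0.19, 0.98], [-1.0, 0.0, 0.0]] (array([ 0.1071,  0.5493, -0.6821]), array([-1.7564e+02,  1.0000e-02, -1.2000e-01])) (array([-0.0234,  0.407 , -0.3083]), array([0., 0., 0.]))
-1 0.9999999999999997 [[-0.0, 0.98, 0.19], [-0.0, 0.19, -0.98], [-1.0, -0.0, -0.0]] (array([ 0.1071,  0.5493, -0.6821]), array([ 4.36, -0.08, -0.01])) (array([-0.0234,  0.407 , -0.3083]), array([0., 0., 0.]))
```

>>> {"api": "move_arm", "payload": {"deltas": [{"dp": [-0.023,0.407,-0.308],"turn": [0,0,0]},{"dp": [-0.023,0.407,-0.308],"turn": [0,0,0]},{"dp": [-0.023,0.407,-0.308],"turn": [0,0,0]},{"dp": [-0.023,0.407,-0.308],"turn": [0,0,0]},{"dp": [-0.023,0.407,-0.308],"turn": [0,0,0]},{"dp": [-0.023,0.407,-0.308],"turn": [0,0,0]},{"dp": [-0.023,0.407,-0.308],"turn": [0,0,0]},{"dp": [-0.023,0.407,-0.308],"turn": [0,0,0]},{"dp": [-0.023,0.407,-0.308],"turn": [0,0,0]},{"dp": [-0.023,0.407,-0.308],"turn": [0,0,0]}], "hand": 0.06}}

```text
time: 1.1
tool_pos: [0.4443, -0.1074, 0.2492]
tool_rot: [-0.888, 1.571, -2.189]
contact_force: [1.0, -1.9, -0.5]
opening: 0.0598
```

Run:
```python
from h import *
print(load()[0]); p,R=apply([-0.023,.407,-.308],[0,0,0]);print(p,state()[0],state()[2]["qpos"])
Rb=barR(11.1,0);Rt=np.c_[-Rb[:,2],Rb[:,0],-Rb[:,1]]
print(delta([.4875,.2983,.11],Rt))
```

```text
[ 0.13990602 -0.50564189  0.22612951]
[ 0.45008266 -0.10032642  0.24962055] [ 0.44426388 -0.10736806  0.2492208 ] [-4.04925418e-01  1.98188927e-01  1.65913858e+00 -2.21366386e-04
  1.28431113e+00  8.96049308e-01]
(array([ 0.1401,  0.1423, -0.374 ]), array([ 4.36, -0.08, -0.01]))
```

Run:
```python
from h import *
P=cloud("top",np.load("top0.npz")["d"]);x,y,z=P[...,0],P[...,1],P[...,2]
for x0 in np.arange(.36,.64,.04):
    print(round(x0,2),[round(float(np.max(z[(x>x0)&(x<x0+.04)&(y>y0)&(y<y0+.04)],initial=-1)),3) for y0 in np.arange(.16,.5,.04)])
```

```text
0.36 [0.006, 0.004, 0.011, 0.01, 0.004, 0.005, 0.004, 0.005, 0.006]
0.4 [0.005, 0.004, 0.008, 0.009, 0.009, 0.005, 0.005, 0.005, 0.006]
0.44 [0.006, 0.005, 0.022, 0.025, 0.006, 0.005, 0.005, 0.006, 0.005]
0.48 [0.006, 0.006, 0.006, 0.026, 0.005, 0.005, 0.005, 0.007, 0.006]
0.52 [0.004, 0.005, 0.007, 0.023, 0.019, 0.008, 0.005, 0.006, 0.004]
0.56 [0.006, 0.006, 0.006, 0.009, 0.01, 0.112, 0.111, 0.111, 0.111]
0.6 [0.005, 0.005, 0.006, 0.004, 0.065, 0.111, 0.112, 0.118, 0.114]
0.64 [0.005, 0.007, 0.005, 0.005, 0.099, 0.111, 0.111, 0.115, 0.116]
```

>>> {"api": "move_arm", "payload": {"deltas": [{"dp": [0.04,0.05,-0.1],"turn": [4.4,-0.1,0]},{"dp": [0.14,0.142,-0.374],"turn": [4.4,-0.1,0]},{"dp": [0.14,0.142,-0.374],"turn": [4.4,-0.1,0]},{"dp": [0.14,0.142,-0.374],"turn": [4.4,-0.1,0]},{"dp": [0.14,0.142,-0.374],"turn": [4.4,-0.1,0]},{"dp": [0.14,0.142,-0.374],"turn": [4.4,-0.1,0]},{"dp": [0.14,0.142,-0.374],"turn": [4.4,-0.1,0]},{"dp": [0.14,0.142,-0.374],"turn": [4.4,-0.1,0]},{"dp": [0.14,0.142,-0.374],"turn": [4.4,-0.1,0]},{"dp": [0.14,0.142,-0.374],"turn": [4.4,-0.1,0]}]}}

```text
time: 2.1
tool_pos: [0.4794, 0.2915, 0.1072]
tool_rot: [-0.966, 1.567, -2.34]
contact_force: [0.1, -0.3, 0.1]
opening: 0.0602
```

>>> {"api": "move_arm", "payload": {"deltas": [{"dp": [0,0,0],"turn": [0,0,0]},{"dp": [0,0,0],"turn": [0,0,0]}]}}

```text
time: 2.3
tool_pos: [0.4808, 0.288, 0.1094]
tool_rot: [0.037, 1.569, -1.342]
contact_force: [-0.2, -0.2, -0.5]
opening: 0.0599
```

Run:
```python
from h import *
p,R,s=state();save(p,R);print(p,s["qpos"],s["qvel"].round(3))
Rb=barR(11.1,0);Rt=np.c_[-Rb[:,2],Rb[:,0],-Rb[:,1]]
print(delta([.4875,.2983,.06],Rt),delta([.4875,.2983,.009],Rt))
im,d=robot.read_camera("top");cv2.imwrite("pics/top1.png",cv2.resize(im[160:300,120:300,::-1],(720,560)))
```

```text
[0.48080424 0.28800703 0.10944997] [ 0.40413105  0.52305209  1.58390685 -0.00239616  1.03499982  1.78403002] [-0.012 -0.01  -0.002  0.001 -0.002  0.001]
(array([ 0.0494,  0.0085, -0.0089]), array([-0.09,  0.12, -0.  ])) (array([ 0.1004,  0.0085, -0.009 ]), array([-0.09,  0.12, -0.  ]))
```

View pics/top1.png

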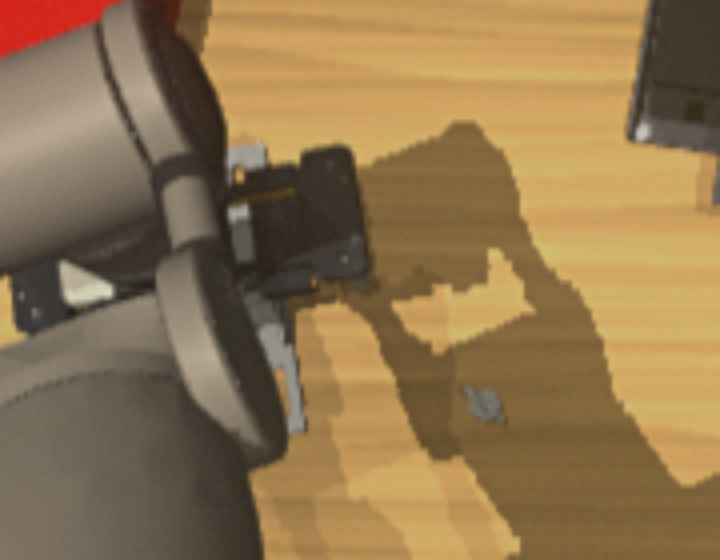

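>>> {"api": "move_arm", "payload": {"deltas": [{"dp": [0.02,0.004,-0.004],"turn": [0,0,0]},{"dp": [0.05,0.0085,-0.009],"turn": [0,0,0]},{"dp": [0.06,0.0085,-0.009],"turn": [0,0,0]},{"dp": [0.075,0.0085,-0.009],"turn": [0,0,0]},{"dp": [0.09,0.0085,-0.009],"turn": [0,0,0]},{"dp": [0.1,0.0085,-0.009],"turn": [0,0,0]},{"dp": [0.1,0.0085,-0.009],"turn": [0,0,0]},{"dp": [0.1,0.0085,-0.009],"turn": [0,0,0]}]}}

```text
time: 3.15
tool_pos: [0.4877, 0.2991, 0.0098]
tool_rot: [0.373, 1.569, -1.005]
contact_force: [0.3, -0.1, 1.3]
opening: 0.0598
```

Run:
```python
from h import *
p,R=apply([.1,.0085,-.009],[0,0,0]);print(p,state()[0]);print(delta([.4875,.2983,.009],R,*state()[:2]))
im,d=robot.read_camera("side");cv2.imwrite("pics/side2.png",cv2.resize(im[150:250,180:300,::-1],(720,600)))
```

```text
[0.48747686 0.29826064 0.00943202] [0.48773477 0.29905205 0.00980365]
(array([ 0.0008, -0.0004,  0.0007]), array([ 0.02, -0.02, -0.03]))
```

View pics/side2.png

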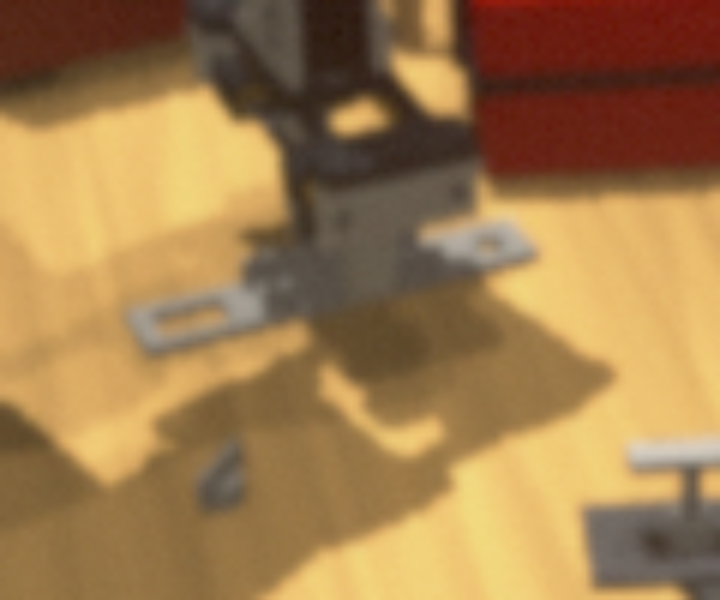

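>>> {"api": "move_arm", "payload": {"deltas": [{"dp": [0.0015,0,0],"turn": [0,0,0]},{"dp": [0.0015,0,0],"turn": [0,0,0]},{"dp": [0.0015,0,0],"turn": [0,0,0]},{"dp": [0.0015,0,0],"turn": [0,0,0]},{"dp": [0.0015,0,0],"turn": [0,0,0]},{"dp": [0.0015,0,0],"turn": [0,0,0]},{"dp": [0.0015,0,0],"turn": [0,0,0]},{"dp": [0.0015,0,0],"turn": [0,0,0]}], "hand": 0.028, "squeeze": 40}}

```text
time: 4.0
tool_pos: [0.4875, 0.2991, 0.0079]
tool_rot: [0.145, 1.569, -1.233]
contact_force: [0.1, -2.3, 3.8]
opening: 0.0316
```

```bash
cat >> h.py <<'E'
C=np.array([.6415,-.0417]);YAW=-8.4
BX,BZ=0.0,0.0079   # TCP in bar coords
DT=0.0             # tilt of bar minus nominal
def tcp_for(ox,oz,tilt,oy=0,yaw=None):
    "bar origin at tray (ox,oy), height oz, tilt deg -> TCP pose"
    yaw=YAW if yaw is None else yaw
    a=np.radians(YAW);o=np.array([C[0]+ox*np.cos(a)-oy*np.sin(a),C[1]+ox*np.sin(a)+oy*np.cos(a),oz])
    Rb=barR(yaw,tilt);return o+Rb@[BX,0,BZ],np.c_[-Rb[:,2],Rb[:,0],-Rb[:,1]]
def bar_of(p,R):
    Rb=np.c_[R[:,1],-R[:,2],-R[:,0]];o=p-Rb@[BX,0,BZ]
    a=np.radians(YAW);d=o[:2]-C
    return d[0]*np.cos(a)+d[1]*np.sin(a),-d[0]*np.sin(a)+d[1]*np.cos(a),o[2],np.degrees(np.arcsin(Rb[2,0])),np.degrees(np.arctan2(Rb[1,0],Rb[0,0])),np.degrees(np.arcsin(Rb[2,1]))
def now():
    p,R,s=state();b=bar_of(p,R);ox,oy,oz,t=b[:4];t_=np.radians(t)
    print("t",round(s["time"],2),"bar ox,oy,oz mm",np.round(np.array(b[:3])*1000,1),"tilt,yaw,roll",np.round(b[3:],2),"eye edge Xc,Zc",round((ox-.0915*np.cos(t_))*1000,1),round((oz-.0915*np.sin(t_))*1000,1),"F",np.round(s["contact_force"],1),"T",np.round(s["torque"],2),"open",round(s["opening"],4))
    return p,R,s
def edge(Xc,Zc,tilt): # eye outer edge (bx=-91.5) mm -> ox,oz
    t=np.radians(tilt);return (Xc+91.5*np.cos(t))/1000,(Zc+91.5*np.sin(t))/1000
E
python3 - <<'E'
from h import *
p,R,s=state();save(p,R)
print(p)
print("lift",delta(p+[0,0,.2],R))
P1,R1=tcp_for(*edge(-115,150,0),0);print(P1)
print(P1,delta(P1,R1,p+[0,0,.2],R))
P2,R2=tcp_for(*edge(-108,135,38),38);print(P2,delta(P2,R2,P1,R1))
E
```

```text
[0.48746271 0.29913628 0.00788445]
lift (array([-2.e-01,  1.e-04,  4.e-04]), array([0., 0., 0.]))
[ 0.6182521  -0.03826705  0.1579    ]
[ 0.6182521  -0.03826705  0.1579    ] (array([0.0507, 0.0636, 0.3561]), array([19.46,  0.11, -0.04]))
[ 0.60117653 -0.03574555  0.19755831] (array([-0.0397, -0.0173, -0.    ]), array([-0.,  0., 38.]))
```

>>> {"api": "move_arm", "payload": {"deltas": [{"dp": [-0.005,0,0],"turn": [0,0,0]},{"dp": [-0.015,0,0],"turn": [0,0,0]},{"dp": [-0.035,0,0],"turn": [0,0,0]},{"dp": [-0.06,0,0],"turn": [0,0,0]},{"dp": [-0.09,0,0],"turn": [0,0,0]},{"dp": [-0.12,0,0],"turn": [0,0,0]},{"dp": [-0.15,0,0],"turn": [0,0,0]},{"dp": [-0.175,0,0],"turn": [0,0,0]},{"dp": [-0.195,0,0],"turn": [0,0,0]},{"dp": [-0.2,0,0],"turn": [0,0,0]}]}}

```text
time: 5.0
tool_pos: [0.488, 0.3002, 0.2106]
tool_rot: [1.457, 1.566, 0.079]
contact_force: [0.5, 0.8, -2.4]
opening: 0.0313
```

Run:
```python
from h import *
p,R,s=now();save(p,R)
P1,R1=tcp_for(*edge(-115,205,0),0);print(P1,delta(P1,R1))
```

```text
t 5.0 bar ox,oy,oz mm [-201.7  315.8  202.7] tilt,yaw,roll [ 0.27 11.07 -0.03] eye edge Xc,Zc -293.2 202.3 F [ 0.5  0.8 -2.4] T [ 0.05  0.04 -0.02] open 0.0313
[ 0.6182521  -0.03826705  0.2129    ] (array([-0.0018,  0.0628,  0.3572]), array([19.47, -0.02, -0.27]))
```

>>> {"api": "move_arm", "payload": {"deltas": [{"dp": [0,0.003,0.015],"turn": [1,0,0]},{"dp": [0,0.01,0.05],"turn": [3,0,0]},{"dp": [0,0.017,0.095],"turn": [5,0,0]},{"dp": [-0.001,0.025,0.14],"turn": [7.5,0,0]},{"dp": [-0.001,0.033,0.185],"turn": [10,0,0]},{"dp": [-0.001,0.041,0.23],"turn": [12.5,0,0]},{"dp": [-0.002,0.048,0.275],"turn": [15,0,-0.1]},{"dp": [-0.002,0.056,0.315],"turn": [17,0,-0.2]},{"dp": [-0.002,0.061,0.345],"turn": [19,0,-0.2]},{"dp": [-0.002,0.063,0.357],"turn": [19.5,0,-0.3]}]}}

```text
time: 6.0
tool_pos: [0.6174, -0.0426, 0.2083]
tool_rot: [-1.125, 1.563, -2.848]
contact_force: [0.4, 0.5, -2.4]
opening: 0.0316
```

>>> {"api": "move_arm", "payload": {"deltas": [{"dp": [0,0,0],"turn": [0,0,3]},{"dp": [0,0,0],"turn": [0,0,8]},{"dp": [0,0,0],"turn": [0,0,14]},{"dp": [0,0,0],"turn": [0,0,20]},{"dp": [0,0,0],"turn": [0,0,26]},{"dp": [0,0,0],"turn": [0,0,32]},{"dp": [0,0,0],"turn": [0,0,36]},{"dp": [0,0,0],"turn": [0,0,38]},{"dp": [0,0,0],"turn": [0,0,38]},{"dp": [0,0,0],"turn": [0,0,38]}]}}

```text
time: 7.0
tool_pos: [0.617, -0.0385, 0.2096]
tool_rot: [1.567, 0.914, -0.15]
contact_force: [0.3, -0.6, -1.9]
opening: 0.0316
```

Run:
```python
from h import *
p,R,s=now();save(p,R);print(p,s["qpos"])
for n in("side","top"):
    im,d=robot.read_camera(n);cv2.imwrite(f"pics/{n}3.png",im[:,:,::-1]);np.savez(f"{n}3.npz",im=im,d=d)
a=cv2.imread("pics/side3.png")[130:290,230:430];b=cv2.imread("pics/top3.png")[110:270,240:400]
cv2.imwrite("pics/m3.png",cv2.resize(a,(750,600),interpolation=cv2.INTER_CUBIC));cv2.imwrite("pics/n3.png",cv2.resize(b,(600,600),interpolation=cv2.INTER_CUBIC))
```

```text
t 7.0 bar ox,oy,oz mm [-19.8  -0.4 203.4] tilt,yaw,roll [37.61 -8.32 -0.14] eye edge Xc,Zc -92.3 147.5 F [ 0.3 -0.6 -1.9] T [0.13 0.6  0.  ] open 0.0316
[ 0.61704971 -0.03846634  0.20963897] [-0.20274743  0.25861747  1.90497286  0.10067005  0.32381388  1.42971139]
```

View pics/m3.png

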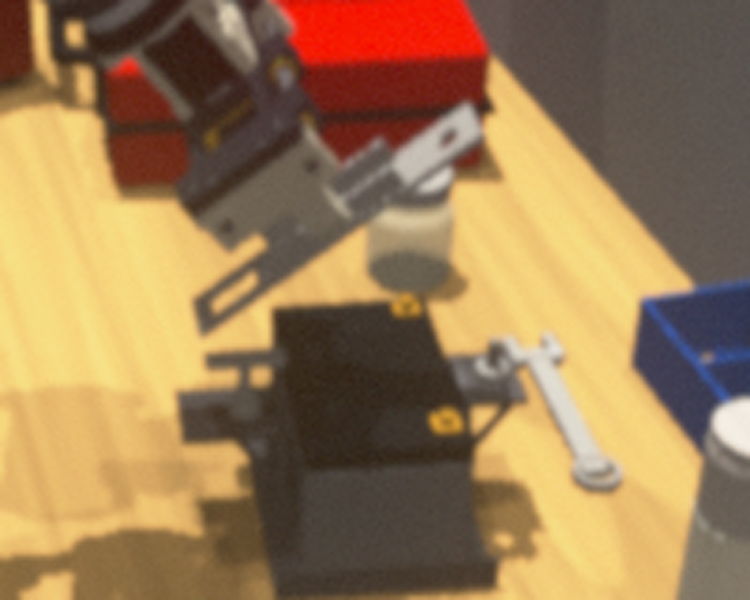

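View pics/n3.png

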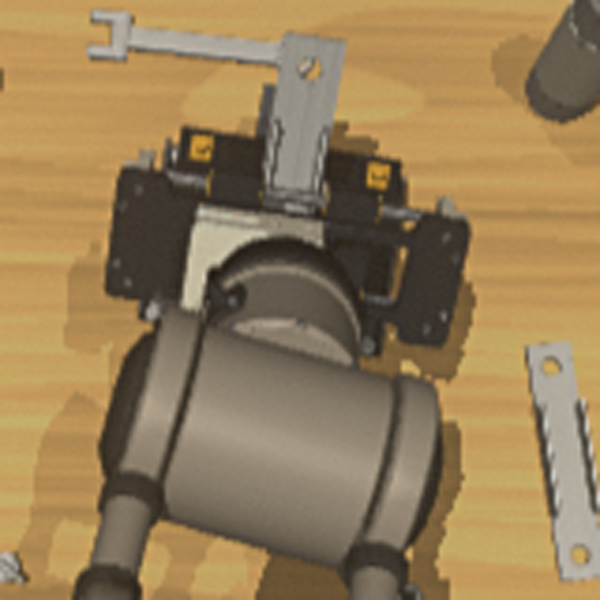

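```bash
cat > kin.py <<'E'
import numpy as np
from scipy.optimize import least_squares,fsolve
D=[([.3426,1.5249,1.2754],[np.hypot(.13991,-.50564),.22613]),([.19819,1.65914,1.28431],[np.hypot(.44426,-.10737),.24922]),
([.52305,1.58391,1.035],[np.hypot(.48080,.28801),.10945]),([.25862,1.90497,.32381],[np.hypot(.61705,-.03847),.20964])]
def fk(P,q):
    a,b,c=q[0],q[0]+q[1],sum(q)
    return np.array([P[4]+P[0]*np.sin(a)+P[1]*np.sin(b)+P[5]*np.cos(b)+P[2]*np.sin(c),P[3]+P[0]*np.cos(a)+P[1]*np.cos(b)-P[5]*np.sin(b)+P[2]*np.cos(c)])
f=least_squares(lambda P:np.r_[np.concatenate([fk(P,q)-x for q,x in D]),1e-4*(P-[.4,.4,.2,.2,0,0])],[.4,.4,.2,.2,0,0])
P=f.x
def ik(r,z,tilt,g=(.3,1.9)):
    s=np.pi-np.radians(tilt)
    q=fsolve(lambda x:fk(P,[x[0],x[1],s-x[0]-x[1]])-[r,z],g);return q[0],q[1],s-q.sum()
if __name__=="__main__": print(P.round(3),[ (fk(P,q)-x).round(4) for q,x in D])
E
python3 kin.py
python3 - <<'E'
from h import *; from kin import ik
for t in(34,35,36,37,38):
  for X,Z in((-105,140),(-103,105),(-78.3,105),(-78.3,100)):
    p,_=tcp_for(*edge(X,Z,t),t);print(t,X,Z,np.round(ik(np.hypot(*p[:2]),p[2],t),3))
E
```

```text
[0.504 0.38  0.32  0.228 0.006 0.048] [array([0.0003, 0.    ]), array([-0.0002, -0.0001]), array([-0.0001,  0.0002]), array([ 0.    , -0.0001])]
34 -105 140 [0.271 1.889 0.389]
34 -103 105 [0.328 1.928 0.293]
34 -78.3 105 [0.365 1.866 0.317]
34 -78.3 100 [0.373 1.871 0.304]
35 -105 140 [0.264 1.905 0.361]
35 -103 105 [0.322 1.944 0.265]
35 -78.3 105 [0.36  1.882 0.289]
35 -78.3 100 [0.368 1.888 0.275]
36 -105 140 [0.258 1.921 0.334]
36 -103 105 [0.317 1.96  0.236]
36 -78.3 105 [0.354 1.899 0.26 ]
36 -78.3 100 [0.363 1.904 0.246]
37 -105 140 [0.252 1.937 0.306]
37 -103 105 [0.312 1.976 0.208]
37 -78.3 105 [0.349 1.915 0.231]
37 -78.3 100 [0.358 1.921 0.218]
38 -105 140 [0.246 1.953 0.279]
38 -103 105 [0.307 1.992 0.179]
38 -78.3 105 [0.345 1.931 0.202]
38 -78.3 100 [0.353 1.937 0.188]
```

```bash
cat > clr.py <<'E'
import numpy as np,cv2
def rect(x0,x1,z0,z1,n=60):
    x=np.linspace(x0,x1,n);z=np.linspace(z0,z1,n)
    return np.r_[np.c_[x,0*x+z0],np.c_[0*z+x1,z],np.c_[x[::-1],0*x+z1],np.c_[0*z+x0,z[::-1]]]
bars={"cross":rect(-102,-91.5,0,5),"main":rect(-58.5,68.5,0,5,300),"tip":rect(81.5,94,0,5)}
def obst(s):
    return {"head":(s-24,s+24,110,116),"neck":(s-4,s+4,76,110),"nut":(s-9,s+9,70,85),"batt":(-49,49,0,100),"thr":(71,79,90,117),"shelf":(-114,-54,60,76)}
def dist(P,r):
    dx=np.maximum(np.maximum(r[0]-P[:,0],P[:,0]-r[1]),0);dz=np.maximum(np.maximum(r[2]-P[:,1],P[:,1]-r[3]),0)
    d=np.hypot(dx,dz);i=d==0
    d[i]=-np.min(np.c_[P[i,0]-r[0],r[1]-P[i,0],P[i,1]-r[2],r[3]-P[i,1]],1) if i.any() else d[i]
    return d.min()
def check(Xc,Zc,t,s=-74.3):
    a=np.radians(t);R=np.array([[np.cos(a),-np.sin(a)],[np.sin(a),np.cos(a)]])
    out=[]
    for b,B in bars.items():
        W=(B+[91.5,0])@R.T+[Xc,Zc]
        for o,r in obst(s).items():
            d=dist(W,r)
            if d<6: out.append((b,o,round(d,1)))
    return sorted(out,key=lambda k:k[2])[:4]
E
python3 - <<'E'
from clr import *
for t in(28,30,32,34):
    print(t)
    for w in((-105,118),(-104,112),(-103,106),(-103,103),(-95,103),(-88,104),(-82,104)):print("  ",w,check(*w,t))
print("lower")
for w in((-80.5,104,28),(-80.5,104,24),(-80.5,104,20),(-80.5,103.5,17),(-80.5,102,14),(-80.5,100,12),(-80.5,98,11),(-80.5,97,10),(-84,97,10),(-88,97,10),(-90,97,10),(-91.5,97.5,8),(-91.5,98,6),(-91.5,99,4),(-91.5,99.5,2),(-91.5,100.2,0)):print(w,check(*w))
E
```

```text
28
   (-105, 118) []
   (-104, 112) [('cross', 'head', np.float64(5.7))]
   (-103, 106) [('main', 'head', np.float64(5.5))]
   (-103, 103) [('main', 'head', np.float64(2.5))]
   (-95, 103) [('main', 'head', np.float64(2.5)), ('cross', 'head', np.float64(2.6))]
   (-88, 104) [('cross', 'head', np.float64(1.6)), ('main', 'head', np.float64(3.5))]
   (-82, 104) [('cross', 'head', np.float64(1.6)), ('main', 'head', np.float64(3.5)), ('cross', 'neck', np.float64(3.7))]
30
   (-105, 118) []
   (-104, 112) [('cross', 'head', np.float64(5.7))]
   (-103, 106) []
   (-103, 103) [('main', 'head', np.float64(3.5))]
   (-95, 103) [('cross', 'head', np.float64(2.7)), ('main', 'head', np.float64(3.5))]
   (-88, 104) [('cross', 'head', np.float64(1.7)), ('main', 'head', np.float64(4.5))]
   (-82, 104) [('cross', 'head', np.float64(1.7)), ('cross', 'neck', np.float64(3.7)), ('main', 'head', np.float64(4.5))]
32
   (-105, 118) []
   (-104, 112) [('cross', 'head', np.float64(5.7))]
   (-103, 106) []
   (-103, 103) [('main', 'head', np.float64(4.5))]
   (-95, 103) [('cross', 'head', np.float64(2.8)), ('
[... 1974 characters left out ...]
.float64(3.4)), ('tip', 'thr', np.float64(4.6)), ('main', 'thr', np.float64(4.9))]
(-91.5, 98, 6) [('tip', 'thr', np.float64(1.4)), ('main', 'batt', np.float64(2.5)), ('main', 'head', np.float64(2.6)), ('main', 'thr', np.float64(3.4))]
(-91.5, 99, 4) [('tip', 'thr', np.float64(1.7)), ('main', 'batt', np.float64(2.0)), ('main', 'thr', np.float64(2.9)), ('main', 'head', np.float64(3.1))]
(-91.5, 99.5, 2) [('main', 'batt', np.float64(1.0)), ('tip', 'thr', np.float64(2.2)), ('main', 'thr', np.float64(2.6)), ('main', 'head', np.float64(4.1))]
(-91.5, 100.2, 0) [('main', 'batt', np.float64(0.2)), ('main', 'thr', np.float64(2.5)), ('tip', 'thr', np.float64(2.5)), ('cross', 'head', np.float64(4.8))]
```

Run:
```python
from h import *
p,R=load();Rb=np.c_[R[:,1],-R[:,2],-R[:,0]];o=p-Rb@[BX,0,BZ]
pts=dict(hole_top=[75,0,5],eye_top=[-75,0,5],cor1=[-102,18,5],cor2=[-102,-18,5],far1=[94,18,5],far2=[94,-18,5],e1=[-91.5,10,5],e2=[-91.5,-10,5],e3=[-58.5,10,5],e4=[-58.5,-10,5])
for n in("side","top"):
    im=cv2.imread(f"pics/{n}3.png");x0,y0=(230,130) if n=="side" else (240,110);f=4
    z=cv2.resize(im[y0:y0+ (130 if n=="side" else 60),x0:x0+150],None,fx=5,fy=5,interpolation=cv2.INTER_CUBIC)
    for k,v in pts.items():
        q=proj(n,o+Rb@(np.array(v)/1000))[0];print(n,k,q.round(1))
        u=((q+.5-[x0,y0])*5).astype(int)
        cv2.drawMarker(z,tuple(int(a) for a in u),(0,0,255),cv2.MARKER_CROSS,9,1)
    cv2.imwrite(f"pics/ov_{n}3.png",z[:600])
```

```text
side hole_top [348.3 166.4]
side eye_top [291.1 207.1]
side cor1 [280.5 209.5]
side cor2 [282.1 218.7]
side far1 [354. 157.]
side far2 [357.9 165.1]
side e1 [284.6 208.8]
side e2 [285.5 213.9]
side e3 [296.6 200.3]
side e4 [297.7 205.2]
top hole_top [322.7 128.6]
top eye_top [311.8 191.3]
top cor1 [302.4 200.5]
top cor2 [317.5 202.9]
top far1 [315.9 118.7]
top far2 [332.5 121.2]
top e1 [306.5 197. ]
top e2 [314.9 198.3]
top e3 [308.6 184.1]
top e4 [317.2 185.5]
```

View pics/ov_side3.png

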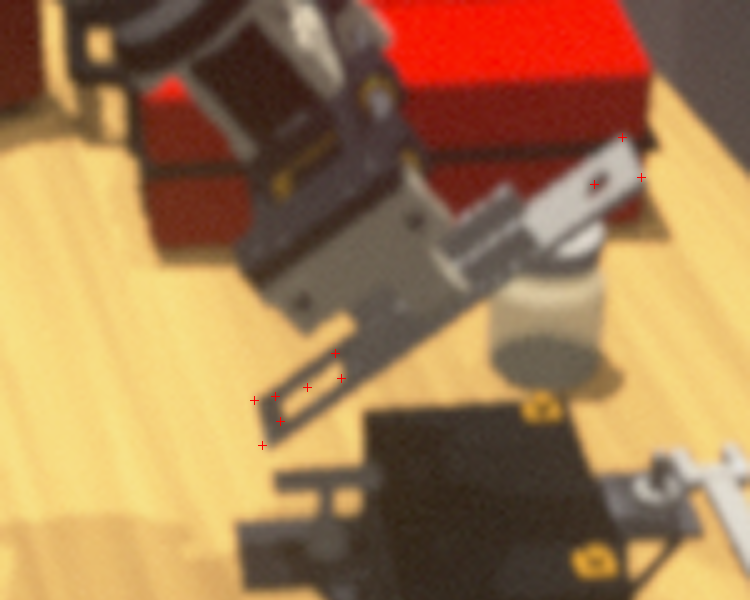

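View pics/ov_top3.png

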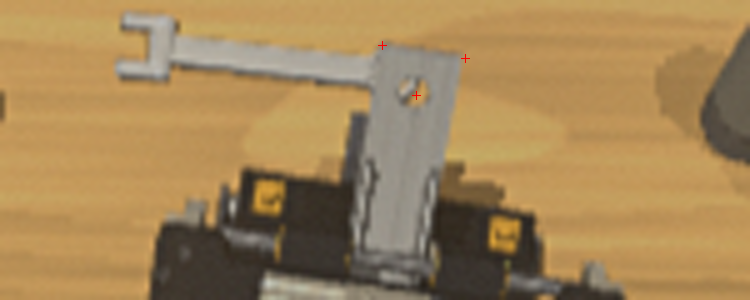

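Run:
```python
from h import *
im=np.load("top3.npz")["im"].astype(int)
print("sat-ish r-b"); 
for v in range(119,146,2): print(v,(im[v,305:338,0]-im[v,305:338,2]))
p,R=load();Rb=np.c_[R[:,1],-R[:,2],-R[:,0]];o=p-Rb@[BX,0,BZ]
for x in(90,60,40):print(x,proj("top",[o+Rb@[x/1000,y,.005] for y in(.018,-.018)]).round(1).tolist())
```

```text
sat-ish r-b
119 [103 102 104 104 104 103 104 106 107 105  71  18  17  25  34  33  45  55
  56  60  84  85  85 100 101 101  98  97  98  97  99  98  98]
121 [ 22  20  19  26  31  32  30  41  41  28  13  13  14  13  16  13  13  13
  14  13  13  12  10  13  18  16  23  63 100 100 100 100  99]
123 [ 17  17  15  16  17  15  16  15  16  13  15  17  16  15  15  15  15  15
  14  15  14  15  15  14  13  12  12  78 101  99  99  99  97]
125 [14 12 14 11 13 15 13 15 15 16 16 14 13 15 13 16 15 11 12 16 13 15 14 15
 15 13 28 94 96 93 94 93 94]
127 [ 89  89  87  83  82  79  61  44  31  12  16  16  15  15  19  57  30  12
  60 108  54  11  12  15  14  14  51  99  99  95  97  95  95]
129 [106 106 106 105 107 106 108 110 108  30  11  15  15  16  15  13  26  91
 112 108  55  11  14  15  15  14  82 107 104 103 104 103 102]
131 [101 100 101  99 102 102 101 107 103  16  13  13  16  16  16  13  25  36
  38  29  14  13  14  14  12  30 101 105 100 102 100 102 102]
133 [ 97 100  98 101 102  32   5   8  19  14  15  14  18  16  15  16  13  14
  15  14  14  14  16  13  16  72 104 101 100  97 101 102  99]
135 [ 99 
[... 232 characters left out ...]
 38 103 106 102 102 101 100 103 102]
139 [ 97  98 100 103  32   6   8  12  17  18  16  16  17  14  15  15  16  14
  17  15  15  18  15  16  71 103 100  99  99  97  99  99  97]
141 [ 93  94  98  83  11   7  11  14  16  15  15  16  18  14  15  15  15  15
  14  13  13  16  12  16  97 101  98  95  95  95  94  96  95]
143 [ 94  94  96  58  12   9  11  14  10  12  15  18  13  14  15  17  15  17
  15  14  14  14  13  33  61  62  55  62 100 100 100 101 101]
145 [ 77  92  94  33   9  10  12  13  15  13  15  16  15  15  16  16  17  15
  14  13  14  11  13  49  62  59  64  91 104 105 104 104 106]
90 [[315.6, 120.5], [332.2, 123.1]]
60 [[313.4, 134.0], [329.7, 136.5]]
40 [[312.0, 142.7], [328.1, 145.3]]
```

```bash
sed -i 's/^BX,BZ=.*/BX,BY,BZ=-0.0018,-0.0010,0.0079/; s/\[BX,0,BZ\]/[BX,BY,BZ]/g' h.py
python3 - <<'E'
from h import *; from kin import ik
p,R,s=now();save(p,R)
P=p;Q=R
for w in((-106,130,32),(-104,112,32),(-103,104,32)):
    P1,R1=tcp_for(*edge(*w),w[2]);print(w,P1.round(4),delta(P1,R1),"ik",np.round(ik(np.hypot(*P1[:2]),P1[2],w[2]),3))
E
```

```text
t 7.1 bar ox,oy,oz mm [-17.6   0.5 205.2] tilt,yaw,roll [37.71 -8.32 -0.15] eye edge Xc,Zc -90.0 149.2 F [-0.2  0.5 -2.9] T [ 0.1   0.65 -0.01] open 0.0315
(-106, 130, 32) [ 0.6076 -0.0377  0.1842] (array([ 0.0144, -0.0241,  0.0004]), array([ 0.06,  0.14, -5.71])) ik [0.296 1.877 0.41 ]
(-104, 112, 32) [ 0.6096 -0.038   0.1662] (array([ 0.0298, -0.0335,  0.0004]), array([ 0.06,  0.14, -5.71])) ik [0.326 1.895 0.362]
(-103, 104, 32) [ 0.6106 -0.0381  0.1582] (array([ 0.0368, -0.0376,  0.0004]), array([ 0.06,  0.14, -5.71])) ik [0.34  1.902 0.341]
```

>>> {"api": "move_arm", "payload": {"deltas": [{"dp": [0.003,-0.005,0],"turn": [0,0,-1.5]},{"dp": [0.007,-0.012,0],"turn": [0,0,-3]},{"dp": [0.011,-0.02,0],"turn": [0,0.1,-4.5]},{"dp": [0.0145,-0.024,0.0004],"turn": [0,0.1,-5.7]},{"dp": [0.0145,-0.024,0.0004],"turn": [0,0.1,-5.7]},{"dp": [0.0145,-0.024,0.0004],"turn": [0,0.1,-5.7]}]}}

```text
time: 7.7
tool_pos: [0.6077, -0.0377, 0.184]
tool_rot: [1.569, 1.012, -0.148]
contact_force: [-0.2, 0.1, -2.3]
opening: 0.0318
```

```bash
cat > look.py <<'E'
import sys
from h import *
tag=sys.argv[1]
p,R,s=now();Rb=np.c_[R[:,1],-R[:,2],-R[:,0]];o=p-Rb@[BX,BY,BZ]
pts=dict(hole_top=[75,0,5],cor1=[-102,18,5],cor2=[-102,-18,5],far1=[94,18,5],far2=[94,-18,5],e1=[-91.5,10,5],e2=[-91.5,-10,5],e3=[-58.5,10,5],e4=[-58.5,-10,5],fb=[94,-18,0],cb=[-102,-18,0])
for n in sys.argv[2:]:
    im,d=robot.read_camera(n);np.savez(f"{n}{tag}.npz",im=im,d=d)
    x0,y0,w,h=(265,150,110,90) if n=="side" else (270,110,90,75)
    f=7 if n=="side" else 8
    z=cv2.resize(im[y0:y0+h,x0:x0+w,::-1],None,fx=f,fy=f,interpolation=cv2.INTER_CUBIC)
    z=cv2.copyMakeBorder(z,0,0,0,0,0)
    if n=="side" or 1:
        for k,v in pts.items():
            q=proj(n,o+Rb@(np.array(v)/1000))[0];u=(q+.5-[x0,y0])*f
            cv2.drawMarker(z,tuple(int(a) for a in u),(0,0,255),cv2.MARKER_CROSS,9,1)
    cv2.imwrite(f"pics/{n}{tag}.png",z[:600,:800])
E
python3 look.py 4 side top
```

```text
t 7.7 bar ox,oy,oz mm [-28.3  -0.  178.3] tilt,yaw,roll [32.04 -8.35 -0.07] eye edge Xc,Zc -105.9 129.7 F [-0.2  0.1 -2.3] T [0.08 0.57 0.01] open 0.0318
```

View pics/side4.png

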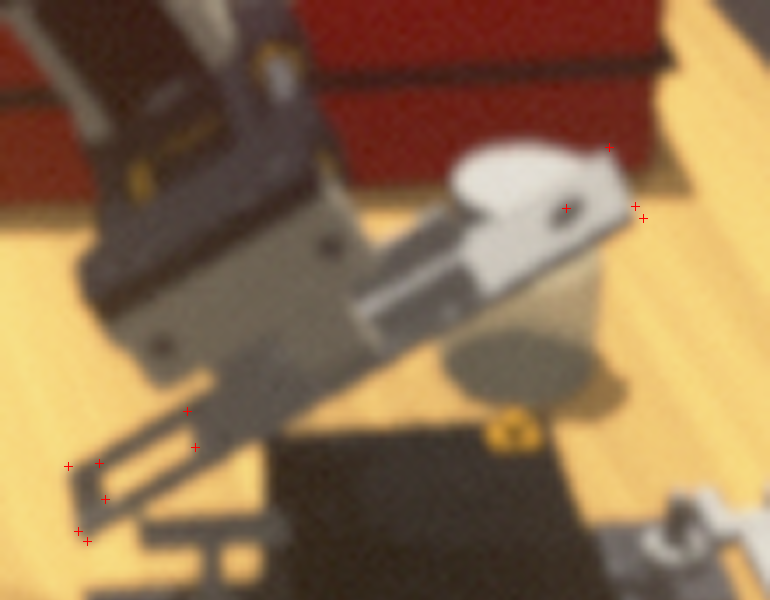

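View pics/top4.png

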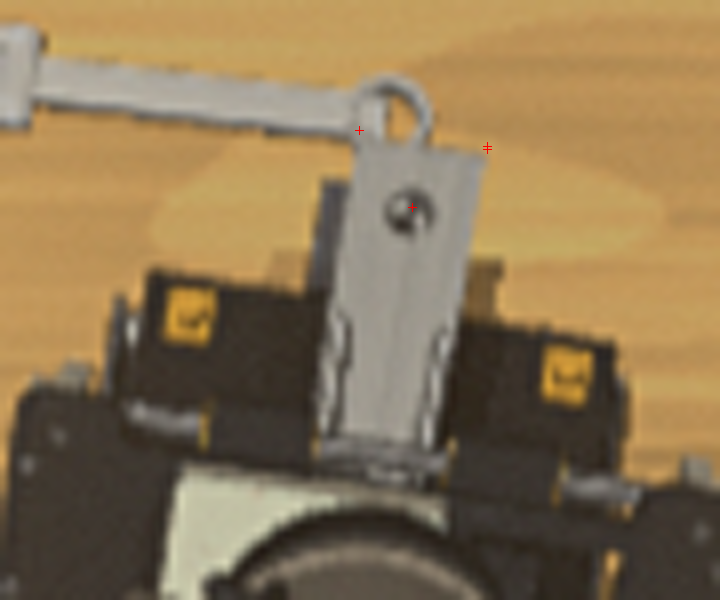

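```bash
sed -i 's/^BX,BY,BZ=.*/BX,BY,BZ=-0.0010,-0.0010,0.0079/' h.py
python3 - <<'E'
from h import *
im=np.load("top4.npz")["im"].astype(int)
p,R,s=state();Rb=np.c_[R[:,1],-R[:,2],-R[:,0]];o=p-Rb@[BX,BY,BZ]
for v in range(130,150,3):
    row=(im[v,:,0]-im[v,:,2]).astype(float)
    def cross(a,b):
        seg=row[a:b];i=np.nonzero((seg[:-1]-45)*(seg[1:]-45)<0)[0]
        return [round(a+k+(45-seg[k])/(seg[k+1]-seg[k]),2) for k in i]
    e=[]
    for y in(.018,-.018):
        xs=np.linspace(.03,.095,300);q=proj("top",o+(np.c_[xs,0*xs+y,0*xs+.005])@Rb.T);e.append(round(float(np.interp(v,q[::-1,1],q[::-1,0])),2))
    print(v,"pred",e,"seen",cross(308,318),cross(324,336))
print("far edge pred",proj("top",[o+Rb@[.094,y,.005] for y in(.01,0,-.01)]).round(2).tolist())
print((im[124:134,318:330,0]-im[124:134,318:330,2]))
E
```

```text
130 pred [313.72, 330.13] seen [np.float64(313.88)] [np.float64(330.14)]
133 pred [313.23, 329.6] seen [np.float64(309.84)] [np.float64(329.38)]
136 pred [312.74, 329.07] seen [np.float64(309.5)] [np.float64(328.82)]
139 pred [312.25, 328.53] seen [np.float64(308.83)] [np.float64(328.4)]
142 pred [311.76, 328.0] seen [np.float64(308.42)] [np.float64(328.19)]
145 pred [311.27, 327.47] seen [] [np.float64(328.15)]
148 pred [310.78, 326.94] seen [] [np.float64(327.61)]
far edge pred [[317.92, 126.65], [322.37, 127.34], [326.82, 128.03]]
[[ 51 107 106  90  11  10  78  97  94  93  95  94]
 [ 71 112 111 100  22  11  84  96  94  95  94  94]
 [ 75 112 108  71  16  20 102 106 103 102  96  96]
 [ 48  64  72  31  13  55 106 109 106 106 103 100]
 [ 21  18  27  12  14  32  49  61  60  75  87  88]
 [ 14  14  15  16  14  14  12  18  18  26  34  34]
 [ 14  16  15  15  15  16  14  14  12  14  11   8]
 [ 13  16  15  16  18  15  17  15  16  15  13  11]
 [ 15  18  15  17  17  14  16  16  17  15  12  14]
 [ 15  17  13  14  15  14  17  16  16  16  11  16]]
```

```bash
cat > to.py <<'E'
import sys
from h import *; from kin import ik; from clr import check
p,R,s=now();save(p,R)
for a in sys.argv[1:]:
    w=[float(v) for v in a.split(",")]
    P1,R1=tcp_for(*edge(*w[:3]),w[2],oy=(w[3]/1000 if len(w)>3 else 0));d,t=delta(P1,R1)
    print(w,d.tolist(),t.tolist(),"q5",np.round(ik(np.hypot(*P1[:2]),P1[2],w[2])[2],3),check(*w[:3]))
E
python3 to.py -104.5,118,32 -104,112,32 -104,104,32 -100,103.5,32
```

```text
t 7.8 bar ox,oy,oz mm [-29.1   0.  178.2] tilt,yaw,roll [32.07 -8.34 -0.07] eye edge Xc,Zc -106.6 129.6 F [ 0.3  0.7 -2.8] T [ 0.15  0.54 -0.01] open 0.0312
[-104.5, 118.0, 32.0] [0.011, -0.0043, 0.0] [0.05, 0.05, -0.07] q5 0.38 []
[-104.0, 112.0, 32.0] [0.0164, -0.0071, 0.0] [0.05, 0.05, -0.07] q5 0.364 [('cross', 'head', np.float64(5.7))]
[-104.0, 104.0, 32.0] [0.0232, -0.0114, -0.0] [0.05, 0.05, -0.07] q5 0.342 [('main', 'head', np.float64(5.5))]
[-100.0, 103.5, 32.0] [0.0257, -0.0082, -0.0] [0.05, 0.05, -0.07] q5 0.345 [('cross', 'head', np.float64(4.9)), ('main', 'head', np.float64(5.0))]
```

>>> {"api": "move_arm", "payload": {"deltas": [{"dp": [0.004,-0.002,0],"turn": [0,0,0]},{"dp": [0.008,-0.0035,0],"turn": [0,0,0]},{"dp": [0.011,-0.0045,0],"turn": [0,0,0]},{"dp": [0.014,-0.006,0],"turn": [0,0,0]},{"dp": [0.0165,-0.0072,0],"turn": [0,0,0]},{"dp": [0.019,-0.009,0],"turn": [0,0,0]},{"dp": [0.0215,-0.0105,0],"turn": [0,0,0]},{"dp": [0.0232,-0.0114,0],"turn": [0,0,0]},{"dp": [0.0232,-0.0114,0],"turn": [0,0,0]},{"dp": [0.0232,-0.0114,0],"turn": [0,0,0]}]}}

```text
time: 8.8
tool_pos: [0.6102, -0.0381, 0.1585]
tool_rot: [1.569, 1.011, -0.148]
contact_force: [0.1, 0.7, -3.1]
opening: 0.0313
```

```bash
python3 look.py 5 side; python3 to.py -100,103.8,32 -92,103.8,32 -84,103.8,32
```

```text
t 8.8 bar ox,oy,oz mm [-26.5  -0.  152.3] tilt,yaw,roll [32.05 -8.34 -0.07] eye edge Xc,Zc -104.0 103.8 F [ 0.1  0.7 -3.1] T [ 0.09  0.56 -0.02] open 0.0313
t 8.85 bar ox,oy,oz mm [-26.4  -0.  152.4] tilt,yaw,roll [32.06 -8.34 -0.07] eye edge Xc,Zc -104.0 103.9 F [-0.9 -0.8 -2.7] T [ 0.13  0.57 -0.02] open 0.0315
[-100.0, 103.8, 32.0] [0.0023, 0.0033, -0.0] [0.05, 0.05, -0.06] q5 0.346 [('cross', 'head', np.float64(4.7)), ('main', 'head', np.float64(5.3))]
[-92.0, 103.8, 32.0] [0.0065, 0.0101, -0.0] [0.05, 0.05, -0.06] q5 0.353 [('cross', 'head', np.float64(2.0)), ('main', 'head', np.float64(5.3))]
[-84.0, 103.8, 32.0] [0.0108, 0.0169, 0.0] [0.05, 0.05, -0.06] q5 0.362 [('cross', 'head', np.float64(2.0)), ('main', 'head', np.float64(5.3)), ('cross', 'neck', np.float64(5.7))]
```

View pics/side5.png

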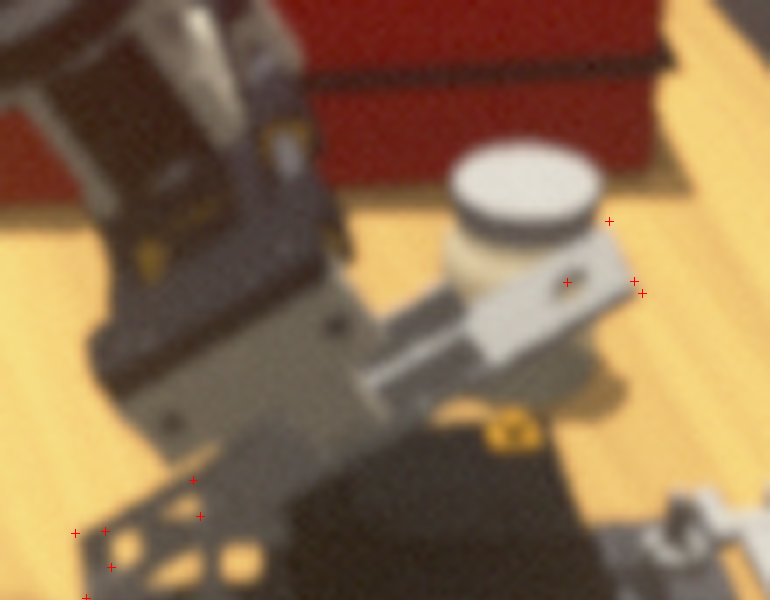

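>>> {"api": "move_arm", "payload": {"deltas": [{"dp": [0.0012,0.0017,0],"turn": [0,0,0]},{"dp": [0.0023,0.0033,0],"turn": [0,0,0]},{"dp": [0.0037,0.0055,0],"turn": [0,0,0]},{"dp": [0.005,0.0078,0],"turn": [0,0,0]},{"dp": [0.0065,0.0101,0],"turn": [0,0,0]},{"dp": [0.0079,0.0123,0],"turn": [0,0,0]},{"dp": [0.0094,0.0147,0],"turn": [0,0,0]},{"dp": [0.0108,0.0169,0],"turn": [0,0,0]},{"dp": [0.0108,0.0169,0],"turn": [0,0,0]}]}}

```text
time: 9.75
tool_pos: [0.6303, -0.0411, 0.1583]
tool_rot: [1.569, 1.011, -0.148]
contact_force: [-0.6, -0.1, -2.2]
opening: 0.0315
```

```bash
sed -i 's/(265,150,110,90)/(265,165,110,85)/' look.py; python3 look.py 6 side; python3 to.py -81,103.8,32 -79,103.8,32 -77,103.8,32 -75,103.8,32
```

```text
t 9.75 bar ox,oy,oz mm [ -6.1  -0.  152.1] tilt,yaw,roll [32.06 -8.34 -0.07] eye edge Xc,Zc -83.6 103.6 F [-0.6 -0.1 -2.2] T [ 0.12  0.57 -0.04] open 0.0315
t 9.8 bar ox,oy,oz mm [ -6.4  -0.  152. ] tilt,yaw,roll [32.04 -8.35 -0.07] eye edge Xc,Zc -83.9 103.5 F [-0.3 -0.5 -3.2] T [0.14 0.62 0.06] open 0.0316
[-81.0, 103.8, 32.0] [0.0014, 0.0026, -0.0] [0.05, 0.05, -0.04] q5 0.365 [('cross', 'head', np.float64(2.0)), ('cross', 'neck', np.float64(2.7)), ('main', 'head', np.float64(5.3))]
[-79.0, 103.8, 32.0] [0.0024, 0.0043, -0.0] [0.05, 0.05, -0.04] q5 0.367 [('cross', 'neck', np.float64(0.7)), ('cross', 'head', np.float64(2.0)), ('main', 'head', np.float64(5.3))]
[-77.0, 103.8, 32.0] [0.0035, 0.006, -0.0] [0.05, 0.05, -0.04] q5 0.369 [('cross', 'neck', np.float64(-1.3)), ('cross', 'head', np.float64(2.0)), ('main', 'head', np.float64(5.4))]
[-75.0, 103.8, 32.0] [0.0045, 0.0077, 0.0] [0.05, 0.05, -0.04] q5 0.371 [('cross', 'neck', np.float64(-3.3)), ('cross', 'head', np.float64(2.0))]
```

View pics/side6.png

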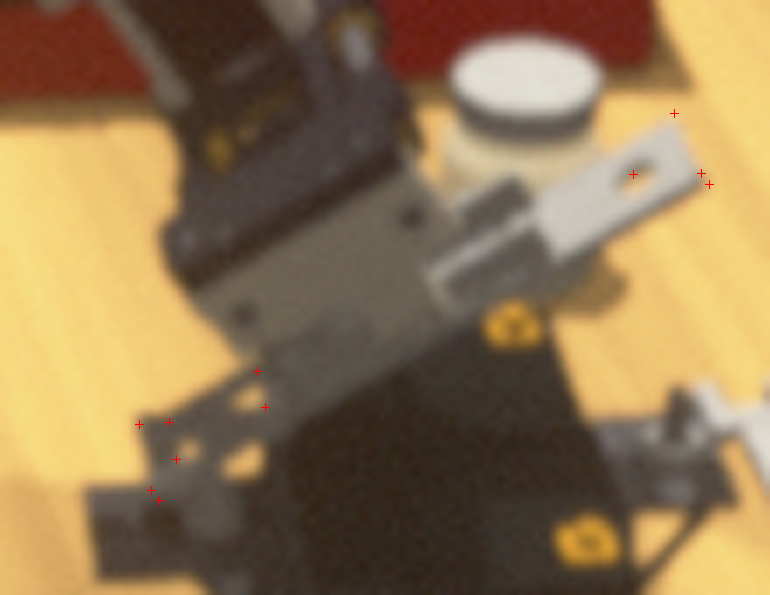

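>>> {"api": "move_arm", "payload": {"deltas": [{"dp": [0.0007,0.0013,0],"turn": [0,0,0]},{"dp": [0.0014,0.0026,0],"turn": [0,0,0]},{"dp": [0.0014,0.0026,0],"turn": [0,0,0]}]}}

```text
time: 10.1
tool_pos: [0.6331, -0.0415, 0.1586]
tool_rot: [1.569, 1.011, -0.148]
contact_force: [0.5, -0.3, -2.4]
opening: 0.0311
```

>>> {"api": "move_arm", "payload": {"deltas": [{"dp": [0.0005,0.0009,0],"turn": [0,0,0]},{"dp": [0.0005,0.0009,0],"turn": [0,0,0]}]}}

```text
time: 10.3
tool_pos: [0.634, -0.0416, 0.1585]
tool_rot: [1.569, 1.011, -0.148]
contact_force: [0.6, 0.6, -2.4]
opening: 0.0322
```

>>> {"api": "move_arm", "payload": {"deltas": [{"dp": [0.0005,0.0009,0],"turn": [0,0,0]},{"dp": [0.0005,0.0009,0],"turn": [0,0,0]}]}}

```text
time: 10.5
tool_pos: [0.635, -0.0418, 0.1586]
tool_rot: [1.569, 1.011, -0.148]
contact_force: [-0.3, -0.8, -2.7]
opening: 0.0314
```

```bash
python3 to.py -79,103.8,32
```

```text
t 10.5 bar ox,oy,oz mm [ -1.4  -0.  152.4] tilt,yaw,roll [32.05 -8.34 -0.07] eye edge Xc,Zc -78.9 103.9 F [-0.3 -0.8 -2.7] T [ 0.07  0.56 -0.02] open 0.0314
[-79.0, 103.8, 32.0] [0.0001, -0.0001, -0.0] [0.05, 0.05, -0.05] q5 0.367 [('cross', 'neck', np.float64(0.7)), ('cross', 'head', np.float64(2.0)), ('main', 'head', np.float64(5.3))]
```

>>> {"api": "move_arm", "payload": {"deltas": [{"dp": [0.0005,0.0009,0],"turn": [0,0,0]},{"dp": [0.0005,0.0009,0],"turn": [0,0,0]}]}}

```text
time: 10.7
tool_pos: [0.6361, -0.0419, 0.1587]
tool_rot: [1.569, 1.011, -0.148]
contact_force: [-0.3, -0.3, -2.2]
opening: 0.0317
```

>>> {"api": "move_arm", "payload": {"deltas": [{"dp": [0.0004,0.0006,0],"turn": [0,0,0]},{"dp": [0.0004,0.0006,0],"turn": [0,0,0]}]}}

```text
time: 10.9
tool_pos: [0.6367, -0.042, 0.1586]
tool_rot: [1.569, 1.011, -0.148]
contact_force: [0.9, 0.2, -3.7]
opening: 0.0317
```

>>> {"api": "move_arm", "payload": {"deltas": [{"dp": [0.0004,0.0006,0],"turn": [0,0,0]},{"dp": [0.0004,0.0006,0],"turn": [0,0,0]}]}}

```text
time: 11.1
tool_pos: [0.6372, -0.042, 0.1584]
tool_rot: [1.569, 1.012, -0.148]
contact_force: [0.5, 0.5, -2.5]
opening: 0.0319
```

```bash
python3 to.py -76,103.8,32
```

```text
t 11.1 bar ox,oy,oz mm [  0.9   0.  152.2] tilt,yaw,roll [32.02 -8.34 -0.07] eye edge Xc,Zc -76.7 103.7 F [ 0.5  0.5 -2.5] T [ 0.13  0.74 -0.02] open 0.0319
[-76.0, 103.8, 32.0] [0.0003, 0.0007, 0.0] [0.05, 0.05, -0.02] q5 0.37 [('cross', 'neck', np.float64(-2.3)), ('cross', 'head', np.float64(2.0)), ('main', 'head', np.float64(5.8))]
```

>>> {"api": "move_arm", "payload": {"deltas": [{"dp": [0.0003,0.0006,0],"turn": [0,0,0]},{"dp": [0.0003,0.0006,0],"turn": [0,0,0]}]}}

```text
time: 11.3
tool_pos: [0.6377, -0.0421, 0.1583]
tool_rot: [1.569, 1.013, -0.148]
contact_force: [-2.2, -0.2, -3.2]
opening: 0.0315
```

```bash
python3 look.py 7 side; python3 -c "
from h import *
now();now()"
```

```text
t 11.3 bar ox,oy,oz mm [  1.3   0.  152.1] tilt,yaw,roll [31.98 -8.34 -0.06] eye edge Xc,Zc -76.3 103.6 F [-2.2 -0.2 -3.2] T [ 0.18  0.89 -0.01] open 0.0315
t 11.35 bar ox,oy,oz mm [  1.3   0.  152.2] tilt,yaw,roll [31.99 -8.34 -0.07] eye edge Xc,Zc -76.3 103.7 F [-1.2  0.5 -3. ] T [ 0.15  0.87 -0.  ] open 0.0318
t 11.35 bar ox,oy,oz mm [  1.3   0.  152.2] tilt,yaw,roll [31.99 -8.34 -0.07] eye edge Xc,Zc -76.3 103.7 F [-1.2  0.5 -3. ] T [ 0.15  0.87 -0.  ] open 0.0318
```

View pics/side7.png

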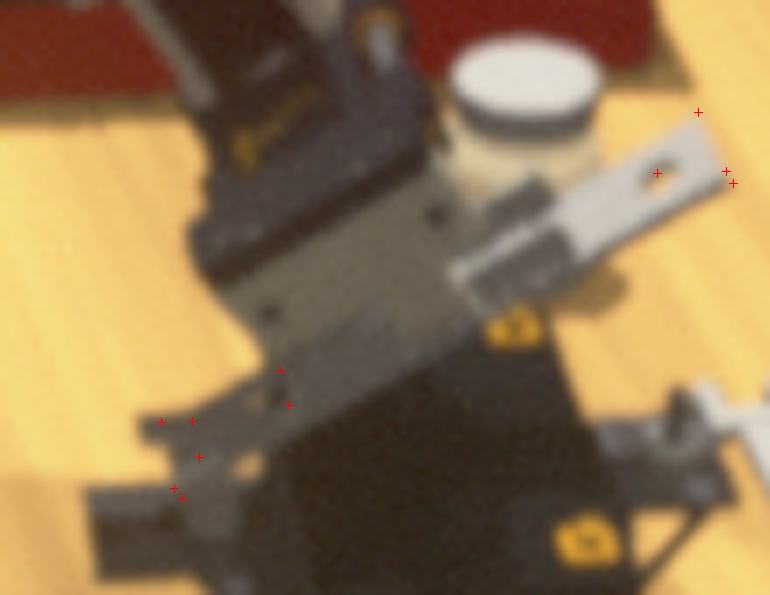

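```bash
sed -i 's/s=-74.3/s=-72.7/' clr.py; python3 to.py -77.4,104,32 -77.4,104,28 -77.4,103.8,24 -77.4,103.6,20 -77.4,103.3,17 -77.4,102,14 -77.4,100,12 -77.4,98,11 -77.4,97.2,10
```

```text
t 11.35 bar ox,oy,oz mm [  1.3   0.  152.2] tilt,yaw,roll [31.99 -8.34 -0.07] eye edge Xc,Zc -76.3 103.7 F [-1.2  0.5 -3. ] T [ 0.15  0.87 -0.  ] open 0.0318
[-77.4, 104.0, 32.0] [-0.0009, -0.0008, 0.0] [0.05, 0.04, 0.01] q5 0.369 [('cross', 'neck', np.float64(0.7)), ('cross', 'head', np.float64(1.8)), ('main', 'head', np.float64(5.5))]
[-77.4, 104.0, 28.0] [0.0055, -0.0005, 0.0] [0.05, 0.05, -3.99] q5 0.478 [('cross', 'neck', np.float64(0.7)), ('cross', 'head', np.float64(1.6)), ('main', 'head', np.float64(3.5))]
[-77.4, 103.8, 24.0] [0.012, -0.0007, 0.0] [0.05, 0.05, -7.99] q5 0.585 [('cross', 'neck', np.float64(0.7)), ('cross', 'head', np.float64(1.6)), ('main', 'head', np.float64(1.9))]
[-77.4, 103.6, 20.0] [0.0185, -0.0013, 0.0] [0.05, 0.05, -11.99] q5 0.688 [('cross', 'neck', np.float64(0.7)), ('cross', 'head', np.float64(1.7)), ('main', 'head', np.float64(1.8))]
[-77.4, 103.3, 17.0] [0.0234, -0.0022, 0.0] [0.05, 0.05, -14.99] q5 0.764 [('cross', 'neck', np.float64(0.7)), ('main', 'head', np.float64(1.8)), ('cross', 'head', np.float64(1.9))]
[-77.4, 102.0, 14.0] [0.0292, -0.0038, 0.0] [0.04, 0.05, -17.99] q5 0.836 [('cross', 'neck', np.float64(0.7)), ('main', 'head', np.float64(2.1)), ('cross', 'head', np.float64(3.1))]
[-77.4, 100.0, 12.0] [0.0339, -0.0057, 0.0] [0.04, 0.05, -19.99] q5 0.881 [('cross', 'neck', np.float64(0.7)), ('main', 'head', np.float64(2.5)), ('cross', 'head', np.float64(5.1))]
[-77.4, 98.0, 11.0] [0.0372, -0.0072, -0.0] [0.04, 0.05, -20.99] q5 0.902 [('cross', 'neck', np.float64(0.7)), ('main', 'head', np.float64(2.9)), ('main', 'batt', np.float64(4.3))]
[-77.4, 97.2, 10.0] [0.0394, -0.008, -0.0] [0.04, 0.05, -21.99] q5 0.925 [('cross', 'neck', np.float64(0.7)), ('main', 'batt', np.float64(2.9)), ('main', 'head', np.float64(3.6))]
```

>>> {"api": "move_arm", "payload": {"deltas": [{"dp": [-0.0009,-0.0008,0],"turn": [0,0,0]},{"dp": [-0.0009,-0.0008,0],"turn": [0,0,0]},{"dp": [0.0012,-0.0007,0],"turn": [0,0,-1.3]},{"dp": [0.0033,-0.0006,0],"turn": [0,0,-2.6]},{"dp": [0.0055,-0.0005,0],"turn": [0,0,-4]},{"dp": [0.0076,-0.0005,0],"turn": [0,0,-5.3]},{"dp": [0.0098,-0.0006,0],"turn": [0,0,-6.6]},{"dp": [0.012,-0.0007,0],"turn": [0,0,-8]},{"dp": [0.012,-0.0007,0],"turn": [0,0,-8]},{"dp": [0.012,-0.0007,0],"turn": [0,0,-8]}]}}

```text
time: 12.35
tool_pos: [0.6439, -0.0431, 0.1481]
tool_rot: [1.568, 1.15, -0.149]
contact_force: [0.9, 0.2, -1.8]
opening: 0.0319
```

```bash
python3 to.py  -77.4,103.8,22 -77.4,103.6,20 -77.4,103.5,18.5 -77.4,103.3,17 -77.4,102.6,15.5 -77.4,102,14
```

```text
t 12.35 bar ox,oy,oz mm [  6.7  -0.  141.3] tilt,yaw,roll [24.09 -8.35 -0.07] eye edge Xc,Zc -76.9 104.0 F [ 0.9  0.2 -1.8] T [0.08 0.5  0.02] open 0.0319
[-77.4, 103.8, 22.0] [0.0033, -0.0003, -0.0] [0.04, 0.06, -2.09] q5 0.637 [('cross', 'neck', np.float64(0.7)), ('cross', 'head', np.float64(1.6)), ('main', 'head', np.float64(1.8))]
[-77.4, 103.6, 20.0] [0.0066, -0.0003, -0.0] [0.04, 0.06, -4.09] q5 0.688 [('cross', 'neck', np.float64(0.7)), ('cross', 'head', np.float64(1.7)), ('main', 'head', np.float64(1.8))]
[-77.4, 103.5, 18.5] [0.0091, -0.0004, -0.0] [0.04, 0.06, -5.59] q5 0.726 [('cross', 'neck', np.float64(0.7)), ('cross', 'head', np.float64(1.8)), ('main', 'head', np.float64(1.8))]
[-77.4, 103.3, 17.0] [0.0116, -0.0005, -0.0] [0.04, 0.06, -7.09] q5 0.764 [('cross', 'neck', np.float64(0.7)), ('main', 'head', np.float64(1.8)), ('cross', 'head', np.float64(1.9))]
[-77.4, 102.6, 15.5] [0.0147, -0.0009, -0.0] [0.04, 0.06, -8.59] q5 0.8 [('cross', 'neck', np.float64(0.7)), ('main', 'head', np.float64(1.8)), ('cross', 'head', np.float64(2.6))]
[-77.4, 102.0, 14.0] [0.0176, -0.0013, -0.0] [0.04, 0.06, -10.09] q5 0.836 [('cross', 'neck', np.float64(0.7)), ('main', 'head', np.float64(2.1)), ('cross', 'head', np.float64(3.1))]
```

>>> {"api": "move_arm", "payload": {"deltas": [{"dp": [0.0016,-0.0001,0],"turn": [0,0,-1]},{"dp": [0.0033,-0.0002,0],"turn": [0,0,-2.1]},{"dp": [0.005,-0.0002,0],"turn": [0,0,-3.1]},{"dp": [0.0066,-0.0003,0],"turn": [0,0,-4.1]},{"dp": [0.0079,-0.0003,0],"turn": [0,0,-4.9]},{"dp": [0.0091,-0.0004,0],"turn": [0,0,-5.6]},{"dp": [0.0091,-0.0004,0],"turn": [0,0,-5.6]}]}}

```text
time: 13.05
tool_pos: [0.6473, -0.0436, 0.1395]
tool_rot: [1.567, 1.249, -0.15]
contact_force: [0.6, 0.6, -2.0]
opening: 0.0314
```

```bash
python3 look.py 8 side; python3 to.py  -77.4,103.3,17 -77.4,102.6,15.5 -77.4,102,14 -77.4,100,12 -77.4,98,11 -77.4,97.2,10
```

```text
t 13.05 bar ox,oy,oz mm [ 9.500e+00 -1.000e-01  1.323e+02] tilt,yaw,roll [18.42 -8.37 -0.07] eye edge Xc,Zc -77.3 103.4 F [ 0.6  0.6 -2. ] T [0.09 0.36 0.03] open 0.0314
t 13.1 bar ox,oy,oz mm [  9.3  -0.  132.3] tilt,yaw,roll [18.43 -8.36 -0.06] eye edge Xc,Zc -77.5 103.3 F [ 0.4  0.6 -3.2] T [0.1  0.34 0.02] open 0.0316
[-77.4, 103.3, 17.0] [0.0023, 0.0003, 0.0] [0.04, 0.06, -1.43] q5 0.764 [('cross', 'neck', np.float64(0.7)), ('main', 'head', np.float64(1.8)), ('cross', 'head', np.float64(1.9))]
[-77.4, 102.6, 15.5] [0.0054, 0.0002, -0.0] [0.03, 0.06, -2.93] q5 0.8 [('cross', 'neck', np.float64(0.7)), ('main', 'head', np.float64(1.8)), ('cross', 'head', np.float64(2.6))]
[-77.4, 102.0, 14.0] [0.0083, 0.0, -0.0] [0.03, 0.06, -4.43] q5 0.836 [('cross', 'neck', np.float64(0.7)), ('main', 'head', np.float64(2.1)), ('cross', 'head', np.float64(3.1))]
[-77.4, 100.0, 12.0] [0.0134, -0.0006, -0.0] [0.03, 0.06, -6.43] q5 0.881 [('cross', 'neck', np.float64(0.7)), ('main', 'head', np.float64(2.5)), ('cross', 'head', np.float64(5.1))]
[-77.4, 98.0, 11.0] [0.0169, -0.0013, -0.0] [0.03, 0.06, -7.43] q5 0.902 [('cross', 'neck', np.float64(0.7)), ('main', 'head', np.float64(2.9)), ('main', 'batt', np.float64(4.3))]
[-77.4, 97.2, 10.0] [0.0192, -0.0017, -0.0] [0.03, 0.06, -8.43] q5 0.925 [('cross', 'neck', np.float64(0.7)), ('main', 'batt', np.float64(2.9)), ('main', 'head', np.float64(3.6))]
```

View pics/side8.png

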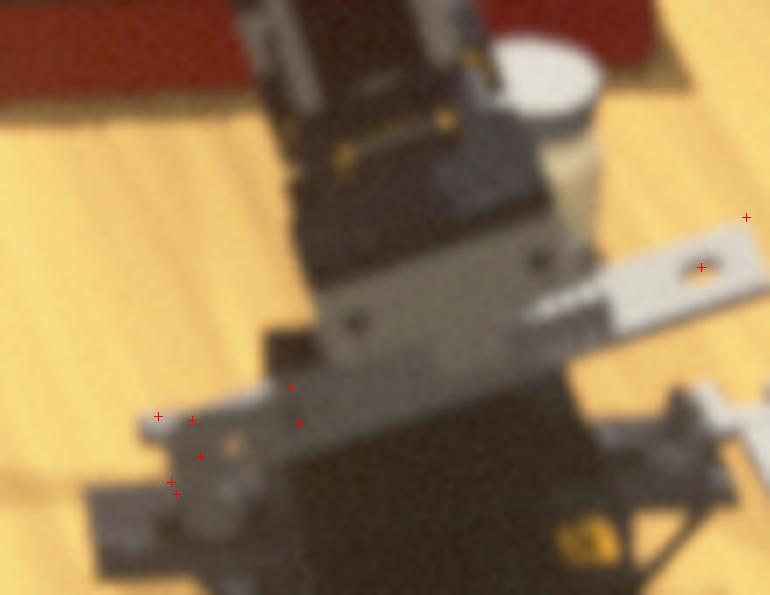

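>>> {"api": "move_arm", "payload": {"deltas": [{"dp": [0.0012,0.0002,0],"turn": [0,0,-0.7]},{"dp": [0.0023,0.0003,0],"turn": [0,0,-1.4]},{"dp": [0.0039,0.0003,0],"turn": [0,0,-2.2]},{"dp": [0.0054,0.0002,0],"turn": [0,0,-2.9]},{"dp": [0.0069,0.0001,0],"turn": [0,0,-3.7]},{"dp": [0.0083,0,0],"turn": [0,0,-4.4]},{"dp": [0.0083,0,0],"turn": [0,0,-4.4]}]}}

```text
time: 13.8
tool_pos: [0.6499, -0.044, 0.1315]
tool_rot: [1.566, 1.326, -0.151]
contact_force: [0.1, 0.1, -2.3]
opening: 0.0315
```

```bash
python3 to.py  -77.4,101,13 -77.4,100,12 -77.4,98.7,11 -77.4,97.5,10 -77.4,97,9.5
```

```text
t 13.8 bar ox,oy,oz mm [ 1.15e+01 -1.00e-01  1.24e+02] tilt,yaw,roll [14.01 -8.37 -0.07] eye edge Xc,Zc -77.3 101.9 F [ 0.1  0.1 -2.3] T [0.06 0.29 0.05] open 0.0315
[-77.4, 101.0, 13.0] [0.0024, -0.0002, -0.0001] [0.03, 0.06, -1.01] q5 0.859 [('cross', 'neck', np.float64(0.7)), ('main', 'head', np.float64(2.3)), ('cross', 'head', np.float64(4.1))]
[-77.4, 100.0, 12.0] [0.005, -0.0004, -0.0001] [0.03, 0.06, -2.01] q5 0.881 [('cross', 'neck', np.float64(0.7)), ('main', 'head', np.float64(2.5)), ('cross', 'head', np.float64(5.1))]
[-77.4, 98.7, 11.0] [0.0078, -0.0006, -0.0001] [0.03, 0.06, -3.01] q5 0.903 [('cross', 'neck', np.float64(0.7)), ('main', 'head', np.float64(2.7)), ('main', 'batt', np.float64(5.0))]
[-77.4, 97.5, 10.0] [0.0106, -0.0009, -0.0001] [0.03, 0.06, -4.01] q5 0.925 [('cross', 'neck', np.float64(0.7)), ('main', 'batt', np.float64(3.2)), ('main', 'head', np.float64(3.5))]
[-77.4, 97.0, 9.5] [0.0119, -0.001, -0.0001] [0.03, 0.06, -4.51] q5 0.937 [('cross', 'neck', np.float64(0.7)), ('main', 'batt', np.float64(2.4)), ('main', 'head', np.float64(4.0)), ('main', 'thr', np.float64(4.8))]
```

>>> {"api": "move_arm", "payload": {"deltas": [{"dp": [0.0012,-0.0001,0],"turn": [0,0,-0.5]},{"dp": [0.0024,-0.0002,0],"turn": [0,0,-1]},{"dp": [0.005,-0.0004,0],"turn": [0,0,-2]},{"dp": [0.0078,-0.0006,0],"turn": [0,0,-3]},{"dp": [0.0092,-0.0008,0],"turn": [0,0,-3.5]},{"dp": [0.0106,-0.0009,0],"turn": [0,0,-4]},{"dp": [0.0119,-0.001,0],"turn": [0,0,-4.5]},{"dp": [0.0119,-0.001,0],"turn": [0,0,-4.5]}]}}

```text
time: 14.6
tool_pos: [0.6516, -0.0443, 0.1197]
tool_rot: [1.564, 1.405, -0.153]
contact_force: [0.1, 0.1, -1.8]
opening: 0.0317
```

```bash
python3 look.py 9 side top; python3 to.py  -77.4,97,9 -82,97,9 -86,97,9 -90,97,9 -91.5,97,8.5
```

```text
t 14.6 bar ox,oy,oz mm [ 1.270e+01 -1.000e-01  1.121e+02] tilt,yaw,roll [ 9.51 -8.38 -0.07] eye edge Xc,Zc -77.6 96.9 F [ 0.1  0.1 -1.8] T [0.08 0.15 0.02] open 0.0317
t 14.7 bar ox,oy,oz mm [ 1.260e+01 -1.000e-01  1.123e+02] tilt,yaw,roll [ 9.54 -8.38 -0.07] eye edge Xc,Zc -77.7 97.1 F [-0.8  0.2 -2.2] T [-0.    0.24  0.06] open 0.0314
[-77.4, 97.0, 9.0] [0.001, 0.0003, -0.0] [0.02, 0.06, -0.54] q5 0.949 [('cross', 'neck', np.float64(0.7)), ('main', 'batt', np.float64(2.2)), ('main', 'thr', np.float64(3.5)), ('main', 'head', np.float64(4.3))]
[-82.0, 97.0, 9.0] [0.0002, -0.0042, -0.0] [0.02, 0.06, -0.54] q5 0.942 [('main', 'batt', np.float64(2.2)), ('main', 'head', np.float64(2.6)), ('main', 'thr', np.float64(4.2)), ('cross', 'neck', np.float64(5.3))]
[-86.0, 97.0, 9.0] [-0.0004, -0.0082, -0.0001] [0.02, 0.06, -0.54] q5 0.937 [('main', 'head', np.float64(2.0)), ('main', 'batt', np.float64(2.8)), ('main', 'thr', np.float64(4.8))]
[-90.0, 97.0, 9.0] [-0.0011, -0.0121, -0.0001] [0.02, 0.06, -0.54] q5 0.931 [('main', 'head', np.float64(1.4)), ('main', 'batt', np.float64(3.5)), ('main', 'thr', np.float64(5.8))]
[-91.5, 97.0, 8.5] [-0.0005, -0.0135, -0.0001] [0.02, 0.06, -1.04] q5 0.941 [('main', 'head', np.float64(1.5)), ('main', 'batt', np.float64(3.3)), ('main', 'thr', np.float64(5.6)), ('tip', 'thr', np.float64(5.6))]
```

View pics/side9.png

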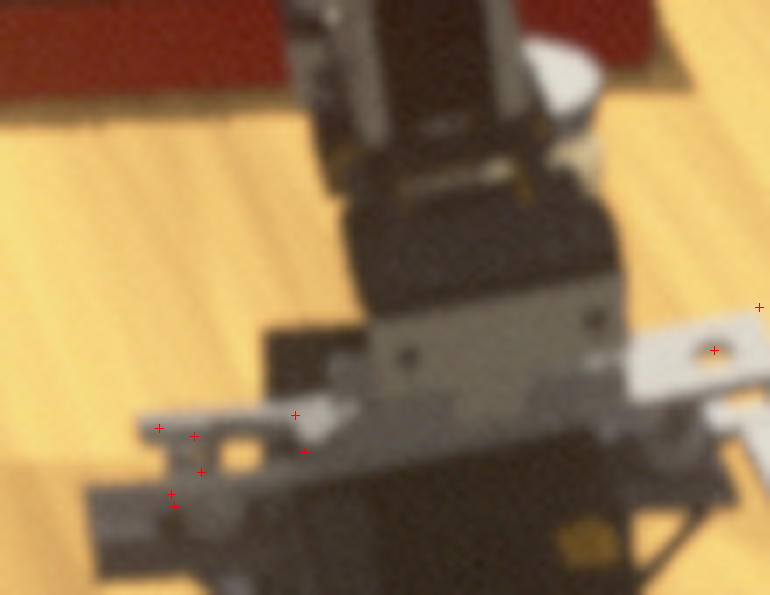

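View pics/top9.png

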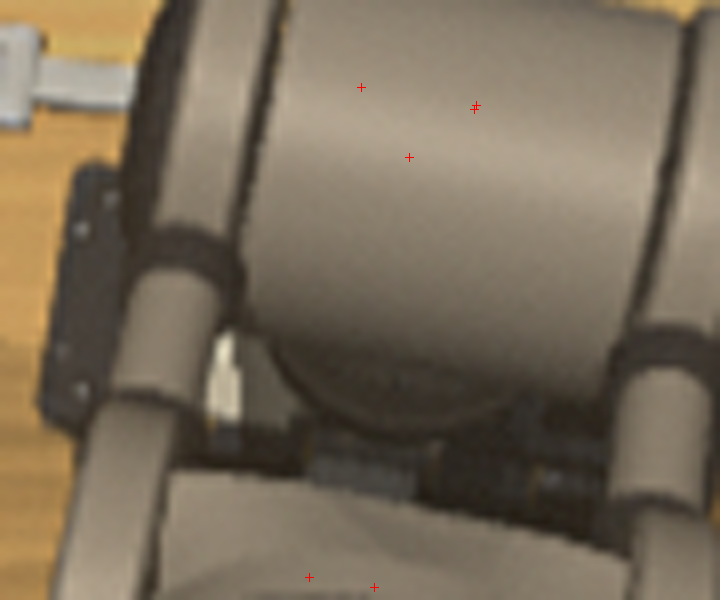

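```bash
python3 to.py   -82,96.7,9 -86,96.2,9 -89,96,9 -91.2,96,8.8
```

```text
t 14.7 bar ox,oy,oz mm [ 1.260e+01 -1.000e-01  1.123e+02] tilt,yaw,roll [ 9.54 -8.38 -0.07] eye edge Xc,Zc -77.7 97.1 F [-0.8  0.2 -2.2] T [-0.    0.24  0.06] open 0.0314
[-82.0, 96.7, 9.0] [0.0005, -0.0043, -0.0001] [0.02, 0.06, -0.54] q5 0.942 [('main', 'batt', np.float64(1.9)), ('main', 'head', np.float64(2.9)), ('main', 'thr', np.float64(3.9)), ('cross', 'neck', np.float64(5.3))]
[-86.0, 96.2, 9.0] [0.0004, -0.0083, -0.0001] [0.02, 0.06, -0.54] q5 0.935 [('main', 'batt', np.float64(2.0)), ('main', 'head', np.float64(2.8)), ('main', 'thr', np.float64(4.0))]
[-89.0, 96.0, 9.0] [0.0001, -0.0113, -0.0001] [0.02, 0.06, -0.54] q5 0.93 [('main', 'batt', np.float64(2.3)), ('main', 'head', np.float64(2.5)), ('main', 'thr', np.float64(4.5))]
[-91.2, 96.0, 8.8] [0.0, -0.0134, -0.0001] [0.02, 0.06, -0.74] q5 0.932 [('main', 'head', np.float64(2.3)), ('main', 'batt', np.float64(2.5)), ('main', 'thr', np.float64(5.4)), ('tip', 'thr', np.float64(5.5))]
```

>>> {"api": "move_arm", "payload": {"deltas": [{"dp": [0.0003,-0.0015,0],"turn": [0,0,-0.3]},{"dp": [0.0005,-0.003,0],"turn": [0,0,-0.5]},{"dp": [0.0005,-0.0043,0],"turn": [0,0,-0.5]},{"dp": [0.0005,-0.0063,0],"turn": [0,0,-0.5]},{"dp": [0.0004,-0.0083,0],"turn": [0,0,-0.5]},{"dp": [0.0002,-0.01,0],"turn": [0,0,-0.5]},{"dp": [0.0001,-0.0113,0],"turn": [0,0,-0.6]},{"dp": [0,-0.0125,0],"turn": [0,0,-0.7]},{"dp": [0,-0.0134,0],"turn": [0,0,-0.7]},{"dp": [0,-0.0134,0],"turn": [0,0,-0.7]}]}}

```text
time: 15.7
tool_pos: [0.6384, -0.0423, 0.1177]
tool_rot: [1.563, 1.417, -0.154]
contact_force: [1.3, -0.0, -3.0]
opening: 0.0315
```

```bash
sed -i 's/(265,165,110,85)/(275,165,110,85)/' look.py; python3 look.py 10 side; python3 to.py  -91.2,96.5,8 -91.2,97,7 -91.2,97.5,6
```

```text
t 15.7 bar ox,oy,oz mm [ -0.8  -0.  110.1] tilt,yaw,roll [ 8.84 -8.37 -0.07] eye edge Xc,Zc -91.2 96.0 F [ 1.3 -0.  -3. ] T [ 0.04  0.18 -0.  ] open 0.0315
t 15.75 bar ox,oy,oz mm [-7.000e-01 -1.000e-01  1.101e+02] tilt,yaw,roll [ 8.85 -8.37 -0.07] eye edge Xc,Zc -91.1 96.0 F [ 1.  -0.5 -2.9] T [ 0.11  0.23 -0.05] open 0.0314
[-91.2, 96.5, 8.0] [0.0008, 0.0001, -0.0] [0.03, 0.06, -0.85] q5 0.952 [('main', 'batt', np.float64(2.4)), ('main', 'head', np.float64(2.5)), ('tip', 'thr', np.float64(3.7)), ('main', 'thr', np.float64(4.2))]
[-91.2, 97.0, 7.0] [0.0019, 0.0003, -0.0] [0.03, 0.06, -1.85] q5 0.977 [('tip', 'thr', np.float64(1.9)), ('main', 'batt', np.float64(2.2)), ('main', 'head', np.float64(2.7)), ('main', 'thr', np.float64(3.4))]
[-91.2, 97.5, 6.0] [0.003, 0.0005, -0.0001] [0.03, 0.06, -2.85] q5 1.002 [('tip', 'thr', np.float64(1.7)), ('main', 'batt', np.float64(1.9)), ('main', 'head', np.float64(3.0)), ('main', 'thr', np.float64(3.1))]
```

View pics/side10.png

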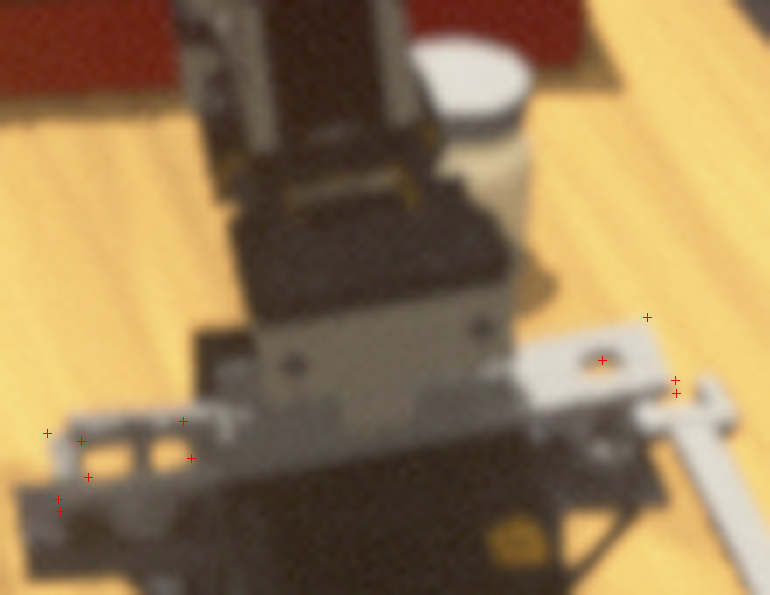

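```bash
python3 to.py  -90.9,96.5,8 -90.8,97,7 -90.8,97.5,6 -90.8,98,5 -90.9,98.6,4
```

```text
t 15.75 bar ox,oy,oz mm [-7.000e-01 -1.000e-01  1.101e+02] tilt,yaw,roll [ 8.85 -8.37 -0.07] eye edge Xc,Zc -91.1 96.0 F [ 1.  -0.5 -2.9] T [ 0.11  0.23 -0.05] open 0.0314
[-90.9, 96.5, 8.0] [0.0009, 0.0004, -0.0] [0.03, 0.06, -0.85] q5 0.953 [('main', 'batt', np.float64(2.4)), ('main', 'head', np.float64(2.5)), ('tip', 'thr', np.float64(3.8)), ('main', 'thr', np.float64(3.9))]
[-90.8, 97.0, 7.0] [0.002, 0.0007, -0.0] [0.03, 0.06, -1.85] q5 0.978 [('main', 'batt', np.float64(2.1)), ('tip', 'thr', np.float64(2.2)), ('main', 'head', np.float64(2.8)), ('main', 'thr', np.float64(3.0))]
[-90.8, 97.5, 6.0] [0.0031, 0.0008, -0.0001] [0.03, 0.06, -2.85] q5 1.003 [('main', 'batt', np.float64(1.9)), ('tip', 'thr', np.float64(2.1)), ('main', 'thr', np.float64(2.7)), ('main', 'head', np.float64(3.0))]
[-90.8, 98.0, 5.0] [0.0042, 0.001, -0.0001] [0.02, 0.07, -3.85] q5 1.028 [('main', 'batt', np.float64(1.7)), ('tip', 'thr', np.float64(2.2)), ('main', 'thr', np.float64(2.4)), ('main', 'head', np.float64(3.3))]
[-90.9, 98.6, 4.0] [0.0052, 0.001, -0.0001] [0.02, 0.07, -4.85] q5 1.053 [('main', 'batt', np.float64(1.5)), ('main', 'thr', np.float64(2.3)), ('tip', 'thr', np.float64(2.3)), ('main', 'head', np.float64(3.4))]
```

>>> {"api": "move_arm", "payload": {"deltas": [{"dp": [0.0009,0.0004,0],"turn": [0,0.1,-0.8]},{"dp": [0.0015,0.0006,0],"turn": [0,0.1,-1.3]},{"dp": [0.002,0.0007,0],"turn": [0,0.1,-1.8]},{"dp": [0.0025,0.0008,0],"turn": [0,0.1,-2.3]},{"dp": [0.0031,0.0008,0],"turn": [0,0.1,-2.8]},{"dp": [0.0031,0.0008,0],"turn": [0,0.1,-2.8]}]}}

```text
time: 16.35
tool_pos: [0.6399, -0.0425, 0.1146]
tool_rot: [1.576, 1.466, -0.141]
contact_force: [-0.5, 0.2, -2.4]
opening: 0.0315
```

```bash
python3 look.py 11 side; python3 to.py  -90.8,98,5 -90.9,98.6,4 -91,99.1,3 -91.1,99.5,2
```

```text
t 16.35 bar ox,oy,oz mm [  0.3  -0.  106.9] tilt,yaw,roll [ 6.02 -8.37  0.03] eye edge Xc,Zc -90.7 97.3 F [-0.5  0.2 -2.4] T [ 0.05  0.1  -0.02] open 0.0315
t 16.4 bar ox,oy,oz mm [  0.3  -0.  106.9] tilt,yaw,roll [ 6.03 -8.37  0.03] eye edge Xc,Zc -90.7 97.3 F [-0.3 -0.1 -1.7] T [0.1  0.09 0.05] open 0.0319
[-90.8, 98.0, 5.0] [0.0009, 0.0001, -0.0] [0.03, -0.04, -1.03] q5 1.028 [('main', 'batt', np.float64(1.7)), ('tip', 'thr', np.float64(2.2)), ('main', 'thr', np.float64(2.4)), ('main', 'head', np.float64(3.3))]
[-90.9, 98.6, 4.0] [0.0019, 0.0002, -0.0] [0.03, -0.04, -2.03] q5 1.053 [('main', 'batt', np.float64(1.5)), ('main', 'thr', np.float64(2.3)), ('tip', 'thr', np.float64(2.3)), ('main', 'head', np.float64(3.4))]
[-91.0, 99.1, 3.0] [0.003, 0.0002, -0.0] [0.03, -0.04, -3.03] q5 1.077 [('main', 'batt', np.float64(1.3)), ('main', 'thr', np.float64(2.2)), ('tip', 'thr', np.float64(2.5)), ('main', 'head', np.float64(3.7))]
[-91.1, 99.5, 2.0] [0.0041, 0.0002, -0.0] [0.03, -0.04, -4.03] q5 1.102 [('main', 'batt', np.float64(1.0)), ('main', 'thr', np.float64(2.2)), ('tip', 'thr', np.float64(2.6)), ('main', 'head', np.float64(4.0))]
```

View pics/side11.png

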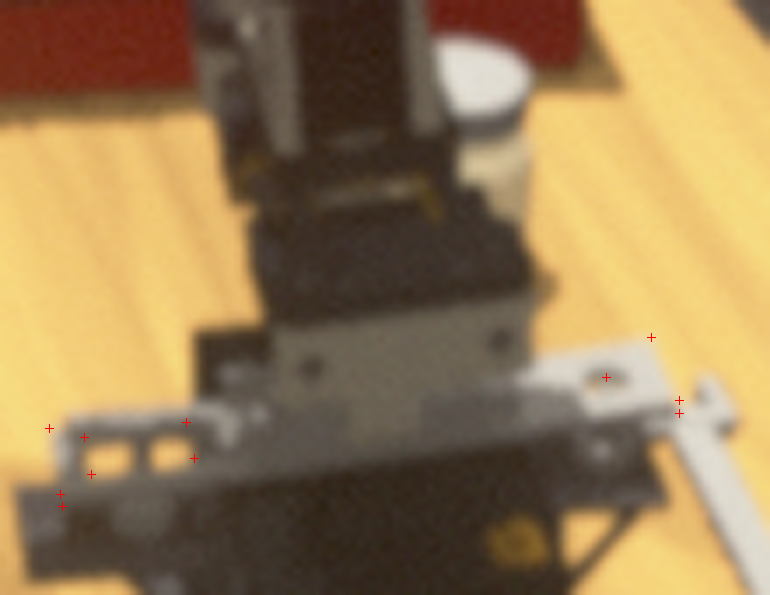

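>>> {"api": "move_arm", "payload": {"deltas": [{"dp": [0.0005,0,0],"turn": [0,0,-0.5]},{"dp": [0.0009,0.0001,0],"turn": [0,0,-1]},{"dp": [0.0014,0.0001,0],"turn": [0,0,-1.5]},{"dp": [0.0014,0.0001,0],"turn": [0,0,-1.5]}]}}

```text
time: 16.8
tool_pos: [0.6401, -0.0426, 0.1133]
tool_rot: [1.578, 1.492, -0.139]
contact_force: [0.0, 0.5, -2.9]
opening: 0.032
```

>>> {"api": "move_arm", "payload": {"deltas": [{"dp": [0.0005,0,0],"turn": [0,0,-0.5]},{"dp": [0.001,0,0],"turn": [0,0,-1]},{"dp": [0.001,0,0],"turn": [0,0,-1]}]}}

```text
time: 17.1
tool_pos: [0.6402, -0.0426, 0.1123]
tool_rot: [1.58, 1.509, -0.137]
contact_force: [-0.3, 0.4, -2.1]
opening: 0.0314
```

```bash
python3 look.py 12 side; python3 to.py  -91.1,99.5,2 -91.2,100,1 -91.3,100.3,0
```

```text
t 17.1 bar ox,oy,oz mm [ 3.000e-01 -1.000e-01  1.045e+02] tilt,yaw,roll [ 3.53 -8.37  0.03] eye edge Xc,Zc -91.0 98.9 F [-0.3  0.4 -2.1] T [0.04 0.12 0.05] open 0.0314
t 17.15 bar ox,oy,oz mm [ 2.000e-01 -1.000e-01  1.045e+02] tilt,yaw,roll [ 3.53 -8.38  0.03] eye edge Xc,Zc -91.1 98.8 F [ 0.9  0.4 -1.9] T [ 0.06  0.11 -0.01] open 0.032
[-91.1, 99.5, 2.0] [0.0018, 0.0002, -0.0001] [0.02, -0.03, -1.53] q5 1.102 [('main', 'batt', np.float64(1.0)), ('main', 'thr', np.float64(2.2)), ('tip', 'thr', np.float64(2.6)), ('main', 'head', np.float64(4.0))]
[-91.2, 100.0, 1.0] [0.0028, 0.0002, -0.0001] [0.02, -0.03, -2.53] q5 1.126 [('main', 'batt', np.float64(0.7)), ('main', 'thr', np.float64(2.2)), ('tip', 'thr', np.float64(2.7)), ('main', 'head', np.float64(4.3))]
[-91.3, 100.3, 0.0] [0.0041, 0.0002, -0.0001] [0.03, -0.03, -3.53] q5 1.15 [('main', 'batt', np.float64(0.3)), ('main', 'thr', np.float64(2.3)), ('tip', 'thr', np.float64(2.7)), ('cross', 'head', np.float64(4.7))]
```

View pics/side12.png

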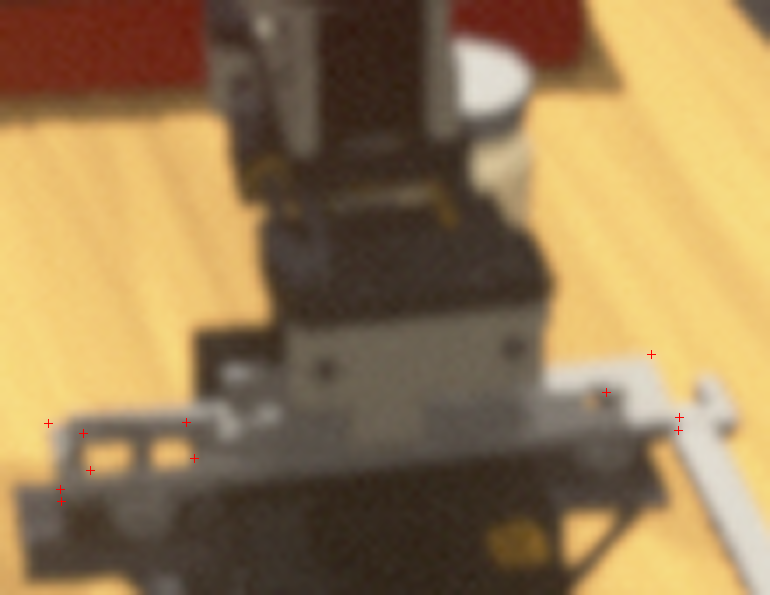

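>>> {"api": "move_arm", "payload": {"deltas": [{"dp": [0.0006,0.0001,0],"turn": [0,0,-0.5]},{"dp": [0.0012,0.0001,0],"turn": [0,0,-1]},{"dp": [0.0018,0.0002,0],"turn": [0,0,-1.5]},{"dp": [0.0018,0.0002,0],"turn": [0,0,-1.5]}]}}

```text
time: 17.55
tool_pos: [0.6405, -0.0427, 0.1105]
tool_rot: [1.585, 1.536, -0.132]
contact_force: [-0.1, 0.5, -2.1]
opening: 0.0315
```

>>> {"api": "move_arm", "payload": {"deltas": [{"dp": [0.0005,0,0],"turn": [0,0,-0.5]},{"dp": [0.001,0,0],"turn": [0,0,-1]},{"dp": [0.001,0,0],"turn": [0,0,-1]}]}}

```text
time: 17.85
tool_pos: [0.6405, -0.0426, 0.1095]
tool_rot: [1.603, 1.553, -0.113]
contact_force: [-0.1, 0.6, -2.4]
opening: 0.032
```

```bash
python3 look.py 13 side; python3 to.py  -91.2,100.3,0 -91.2,99.9,0
```

```text
t 17.85 bar ox,oy,oz mm [  0.3  -0.  101.6] tilt,yaw,roll [ 1.02 -8.37  0.03] eye edge Xc,Zc -91.2 100.0 F [-0.1  0.6 -2.4] T [0.01 0.09 0.02] open 0.032
t 17.9 bar ox,oy,oz mm [ 2.000e-01 -1.000e-01  1.017e+02] tilt,yaw,roll [ 1.04 -8.37  0.03] eye edge Xc,Zc -91.2 100.0 F [ 0.9 -0.6 -2.6] T [0.04 0.04 0.01] open 0.0315
[-91.2, 100.3, 0.0] [0.0013, 0.0002, -0.0001] [0.03, -0.03, -1.04] q5 1.15 [('main', 'batt', np.float64(0.3)), ('main', 'thr', np.float64(2.2)), ('tip', 'thr', np.float64(2.8)), ('cross', 'head', np.float64(4.7))]
[-91.2, 99.9, 0.0] [0.0017, 0.0002, -0.0001] [0.03, -0.03, -1.04] q5 1.149 [('main', 'batt', np.float64(-0.1)), ('main', 'thr', np.float64(2.2)), ('tip', 'thr', np.float64(2.8)), ('cross', 'head', np.float64(5.1))]
```

View pics/side13.png

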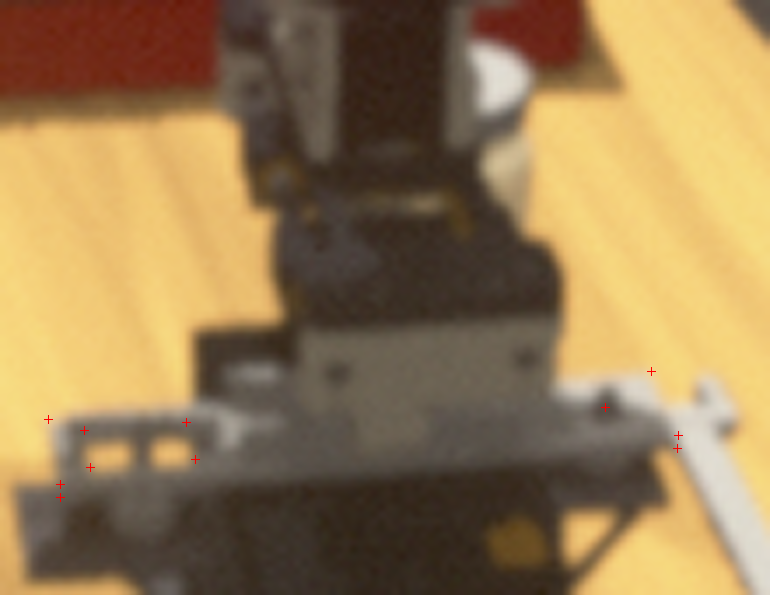

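>>> {"api": "move_arm", "payload": {"deltas": [{"dp": [0.0007,0.0001,0],"turn": [0,0,-0.5]},{"dp": [0.0013,0.0002,0],"turn": [0,0,-1]},{"dp": [0.0013,0.0002,0],"turn": [0,0,-1]}]}}

```text
time: 18.2
tool_pos: [0.6408, -0.0427, 0.1082]
tool_rot: [2.49, 1.57, 0.773]
contact_force: [-0.2, 0.3, -2.7]
opening: 0.0317
```

>>> {"api": "move_arm", "payload": {"deltas": [{"dp": [0.0002,0,0],"turn": [0,0,0]},{"dp": [0.0002,0,0],"turn": [0,0,0]}]}}

```text
time: 18.4
tool_pos: [0.6405, -0.0426, 0.1081]
tool_rot: [2.318, 1.57, 0.601]
contact_force: [-1.3, 0.1, -2.5]
opening: 0.0317
```

```bash
python3 -c "
from h import *
now()"
```

```text
t 18.4 bar ox,oy,oz mm [  0.2  -0.  100.2] tilt,yaw,roll [ 0.04 -8.37  0.03] eye edge Xc,Zc -91.3 100.1 F [-1.3  0.1 -2.5] T [-0.03  0.01  0.01] open 0.0317
```

Level, 0.2 mm above the battery by calculation, with no contact force yet. I'll lower gently in 0.2 mm steps until it touches.

>>> {"api": "move_arm", "payload": {"deltas": [{"dp": [0.0002,0,0],"turn": [0,0,0]},{"dp": [0.0002,0,0],"turn": [0,0,0]}]}}

```text
time: 18.6
tool_pos: [0.6406, -0.0426, 0.108]
tool_rot: [2.189, 1.57, 0.472]
contact_force: [0.2, -0.1, -2.9]
opening: 0.0317
```

>>> {"api": "move_arm", "payload": {"deltas": [{"dp": [0.0002,0,0],"turn": [0,0,0]},{"dp": [0.0002,0,0],"turn": [0,0,0]}]}}

```text
time: 18.8
tool_pos: [0.6406, -0.0426, 0.1079]
tool_rot: [2.148, 1.57, 0.431]
contact_force: [-0.9, -0.5, -1.0]
opening: 0.0316
```

>>> {"api": "move_arm", "payload": {"deltas": [{"dp": [0.0002,0,0],"turn": [0,0,0]},{"dp": [0.0002,0,0],"turn": [0,0,0]}]}}

```text
time: 19.0
tool_pos: [0.6406, -0.0426, 0.1079]
tool_rot: [2.056, 1.57, 0.339]
contact_force: [-1.9, 0.4, 0.8]
opening: 0.0319
```

>>> {"api": "move_arm", "payload": {"deltas": [{"dp": [0,0,0],"turn": [0,0,0]},{"dp": [0,0,0],"turn": [0,0,0]},{"dp": [0,0,0],"turn": [0,0,0]},{"dp": [0,0,0],"turn": [0,0,0]},{"dp": [0,0,0],"turn": [0,0,0]}], "hand": 0.046}}

```text
time: 19.5
tool_pos: [0.6406, -0.0427, 0.1075]
tool_rot: [2.162, 1.57, 0.445]
contact_force: [-0.4, 0.1, -0.1]
opening: 0.0459
```

```bash
python3 look.py 14 side; python3 -c "
from h import *
now()"
```

```text
t 19.5 bar ox,oy,oz mm [ 0.3 -0.1 99.6] tilt,yaw,roll [ 0.05 -8.37  0.03] eye edge Xc,Zc -91.2 99.5 F [-0.4  0.1 -0.1] T [0.04 0.01 0.05] open 0.0459
t 19.55 bar ox,oy,oz mm [ 0.3 -0.  99.6] tilt,yaw,roll [ 0.05 -8.37  0.03] eye edge Xc,Zc -91.2 99.6 F [-0.3 -0.9 -0.6] T [-0.02 -0.01 -0.01] open 0.0458
```

View pics/side14.png

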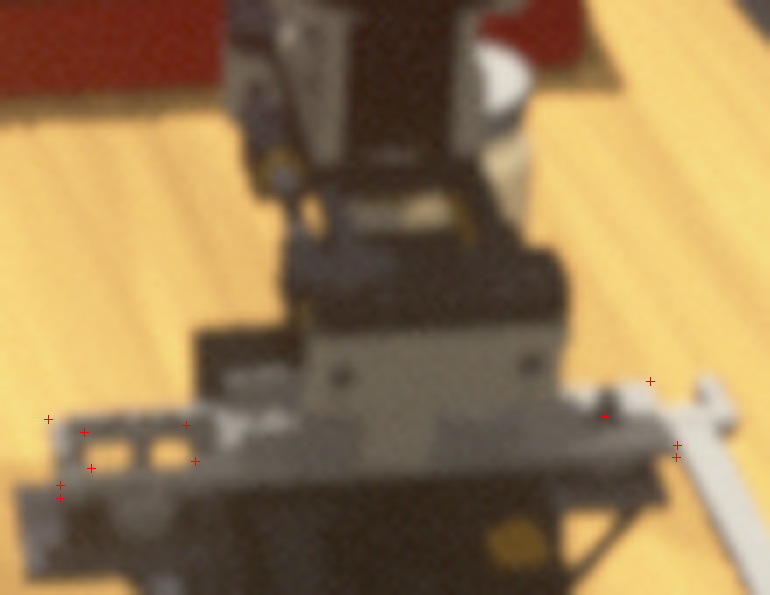

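Released: the bar lies flat and the stud tip shows through the hole at about (607,398). Next I'll retract straight up slowly, then back away.

>>> {"api": "move_arm", "payload": {"deltas": [{"dp": [-0.005,0,0],"turn": [0,0,0]},{"dp": [-0.012,0,0],"turn": [0,0,0]},{"dp": [-0.022,0,0],"turn": [0,0,0]},{"dp": [-0.04,0,0],"turn": [0,0,0]},{"dp": [-0.06,0,0],"turn": [0,0,0]},{"dp": [-0.085,0,0],"turn": [0,0,0]},{"dp": [-0.11,0,0],"turn": [0,0,0]},{"dp": [-0.13,0,0],"turn": [0,0,0]},{"dp": [-0.14,0,0],"turn": [0,0,0]},{"dp": [-0.14,0,0],"turn": [0,0,0]}]}}

```text
time: 20.55
tool_pos: [0.6411, -0.0428, 0.2497]
tool_rot: [1.666, 1.566, -0.05]
contact_force: [0.7, -0.9, 0.1]
opening: 0.0456
```

>>> {"api": "move_arm", "payload": {"deltas": [{"dp": [0,-0.02,0],"turn": [0,0,0]},{"dp": [0,-0.06,0],"turn": [0,0,0]},{"dp": [0,-0.1,0],"turn": [0,0,0]},{"dp": [0,-0.14,0],"turn": [0,0,0]},{"dp": [0,-0.18,0],"turn": [0,0,0]},{"dp": [0,-0.21,0],"turn": [0,0,0]},{"dp": [0,-0.22,0],"turn": [0,0,0]},{"dp": [0,-0.22,0],"turn": [0,0,0]}]}}

```text
time: 21.35
tool_pos: [0.4221, -0.0105, 0.2472]
tool_rot: [2.401, 1.57, 0.685]
contact_force: [-0.5, -0.2, 0.1]
opening: 0.046
```

Run:
```python
from h import *
im,d=robot.read_camera("side");im2,d2=robot.read_camera("top")
np.savez("top15.npz",im=im2,d=d2)
cv2.imwrite("pics/f_side.png",cv2.resize(im[195:295,270:390,::-1],(720,600),interpolation=cv2.INTER_CUBIC))
cv2.imwrite("pics/f_top.png",cv2.resize(im2[120:220,260:380,::-1],(720,600),interpolation=cv2.INTER_CUBIC))
cv2.imwrite("pics/f_topall.png",im2[:,:,::-1])
P=cloud("top",d2)
a=np.radians(YAW);o=np.array([*C,0]);ex=np.array([np.cos(a),np.sin(a),0])
for x in(-56,-53,-30,0,30,55,64,88):
    u=proj("top",o+ex*x/1000+[0,0,.105])[0];i,j=int(round(u[1])),int(round(u[0]));print(x,np.round(np.median(P[i-1:i+2,j-1:j+2,2])*1000,1))
```

```text
-56 590.5
-53 581.0
-30 104.7
0 105.0
30 106.1
55 103.1
64 105.2
88 105.1
```

View pics/f_side.png

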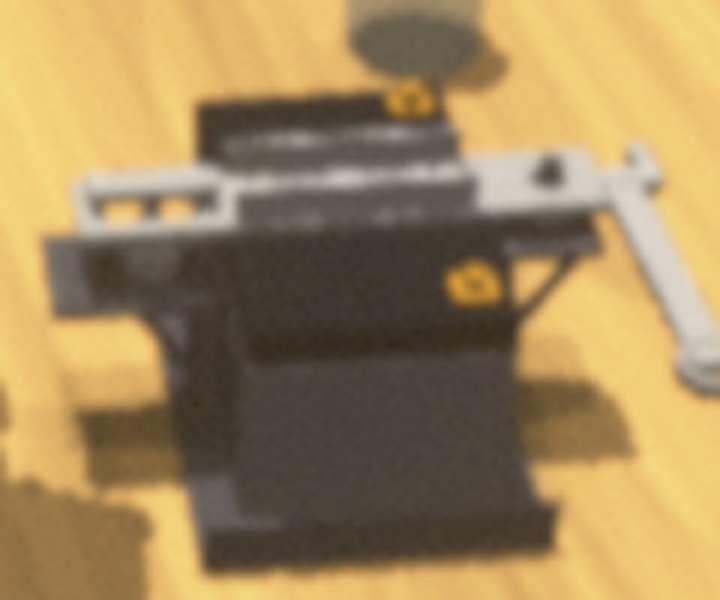

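View pics/f_top.png

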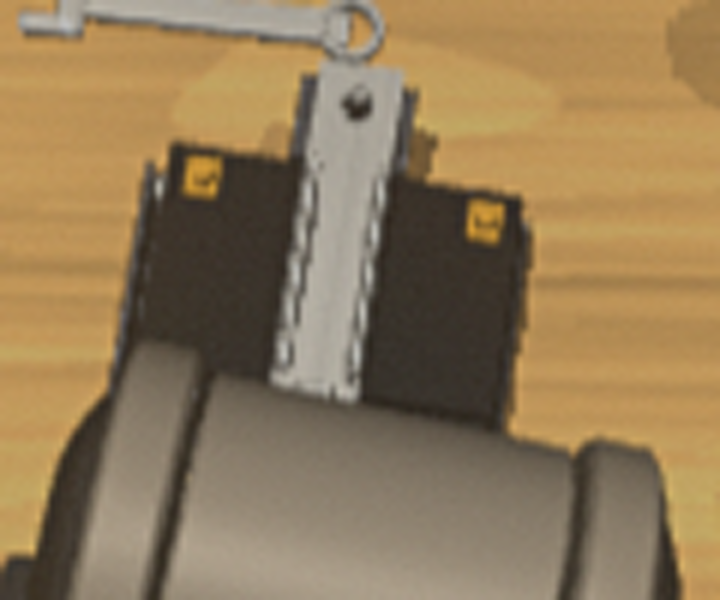

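View pics/f_topall.png

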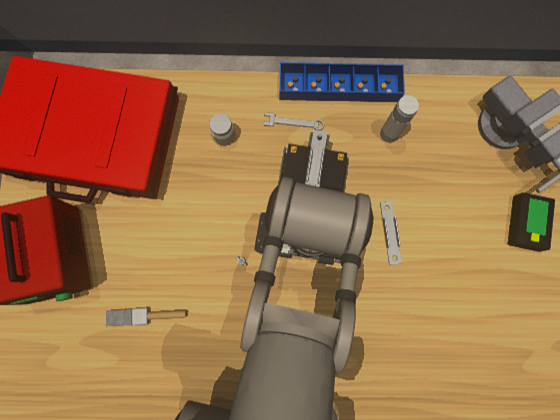

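In both views the stud stands up through the hole, at about (550,172) in the side crop and (357,102) in the top crop. The bar's top surface reads about 105 mm all along its length, so it is flat. The head is over the eye, and nothing else appears to have moved.

```bash
python3 -c "
from cell import robot
print(robot.observe()['contact_force']);print(robot.hand_in())"
```

```text
[0.49202443 0.14644271 0.62507503]
the job is handed in; nothing more can be done
None
```

The hold-down bar is fitted and the job is handed in. The bar lies flat on the battery, its eye under the T-stud's head and its hole down over the threaded stud. It took about 21 s of the 64 s.

**How it went:**
- I gripped the bar across its flanges and threaded the cross-piece under the T-stud's head.
- I felt for the neck with about 2 N, which put the stud about 2 mm to the +x side of mid-slot. I then backed off 1 mm and levelled the bar in small steps.
- I slid the bar back about 14 mm, lowered the hole over the stud and set it down with about 3 N. Then I let go and backed away.

**Last checks:**
- **Flatness:** depth readings along the bar's top were 103–106 mm, against 105 mm expected. Two more points, near the eye, were hidden by the arm.
- **Hole:** the stud shows through it in both views.
- **Eye:** the head sits over the eye in the side view.
- **Terminals:** both are clear of the bar.
- **Forces:** readings stayed within a few newtons throughout, and were about zero at hand-in.

**Differences and limits:**
- **Tilt:** I passed the head at 32°, not the 35–40° you advised. One wrist joint was close to its limit, and I had worked out beforehand that 32° would clear.
- **T-stud position:** the neck touch and my earlier camera estimate disagreed by 1.7 mm. I used the touch, and later side views agreed with it.
- **Other items:** everything visible looks unmoved. The socket was hidden behind the arm in the last picture, so I did not check it there.

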